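Unstopper the packing jar and spread the rings to dry

ROBOT

A 6-joint arm with a two-finger parallel gripper is mounted at the origin on a cart in front of the work surface, level with it; the furniture and walls round the work are solid. World frame = base frame: x ahead of the robot, y to its left, z up, the work surface at z = 0. Lengths are in mm, angles in degrees, forces in N, time in s.
With the tool pointing down it reaches from about 350 to 850 mm from the base axis. Payload 8.1 kg.
Tool frame: the origin (TCP) lies on the centre line of the jaws, within the pads' length; the fingertips stand 19 mm ahead of it and the grasp point (between the pads) is the TCP; z points along the fingers, y is the direction in which the jaws open and shut (so a half turn about z gives the same grasp; the last joint's range is limited). The gripper opens to 85 mm and grips with 20 to 120 N. Pads are 22 mm wide; open, the fingers measure 114 mm over their backs; the gripper's body (76 mm by 85 mm) begins 54 mm behind the grasp point. The pads swing forward as they close: fully open they stand 13 mm farther back than shut.
Start: joints at [-76.914, 7.471, 85.268, -0, 87.261, -4.893], TCP at [185.225, -570.699, 250.292] pointing down, gripper open.
Joint ranges: [-169.43, 169.43], [-51.17, 129.36], [1.28, 143.12], [-76.62, 256.62], [0, 156.53], [-152.29, 152.29]. Speed limits (degrees/s): [136.94, 136.94, 159.86, 180, 180, 180].

INTERFACE

Orientations are given as [roll, pitch, yaw] about the fixed x, y, z axes, in that order (R = Rz(yaw) Ry(pitch) Rx(roll)).
In Python, from bench import r, viewer gives the robot as it stands.
- The arm moves only by the tool carry_out, never from a script. Its argument "commands" is a list that holds one entry, the list of rows, each a list of 7 numbers: the finger opening in mm, from 0 to 85.4, then the shift along the tool's x, y, z in mm, then the turn, a rotation vector about the tool's x, y, z in degrees. A call has 1 to 5 rows; each row is the pose to reach, as a shift and turn from the pose commanded when the call began, along the tool's axes at that moment; what a row does not reach only later rows make up. A row lasts 1/8 s, in which the tool goes at most 62.5 mm and 10.7 degrees, less where a joint would pass 70% of its speed; a pose out of reach is approached as far as the arm can. A call with a gripper value outside its range is refused whole. The fingers move at their own pace and stop on an object; "grip_force" is the grip in N (left out, the last holds). Time passes only in rows, so rows that repeat a pose let the fingers close. It gives the time, the measured TCP pose, the force and the opening at its end, in the units of the state.
- r.sense(): the state, without advancing time (a new reading comes with each control period).
- viewer.snapshot(name): name is "side" or "top"; returns the picture (480x640x3 uint8, red, green, blue); there is no depth.
- viewer.calibration(name): a dict with "camera_matrix" (3x3 intrinsics, pixels), "rvec" (rotation vector, rad) and "tvec" (3), from world to camera coordinates, as OpenCV has them. Camera axes: x right, y down, z forward; pixel columns grow to the right and rows downward; lengths in mm; the calibration is good to about 2 mm. A picture is of the moment at which its call begins. calibration takes no time and is no camera call.
- r.hand_in(): hands the job in, once; it reports no verdict.
The state is a dict: "time": time; "joint_pos": joint angles; "qd": joint speeds; "joint_efforts": joint torques, N m; "tool_pos": TCP position; "tcp_rot": TCP orientation; "ft_force": force on the tool from outside, world axes, zero at the start; "wrist_torque": the same for the moment, N m; "finger_gap": finger opening in mm.
Only numpy, scipy, OpenCV 4.12 (cv2) and the standard library are available. Lean on these libraries where they do the work, as an engineer would, in place of code of your own. Each camera call takes 0.05 s, during which the arm holds its last target. There are 200 camera calls.

TASK

The rinsed ceramic packing rings have to dry. Twist the stuck stopper in the neck of the square jar to break it free, keeping the jar down in its block, pull it out and stand it upright in the shallow white dish; then pick up the jar and shake all its rings out over the ribbed drying tray so that each of the four bays gets at least one and no ring lies on top of another. Stand the empty jar fully home in its block again and close it with the stopper, flange down on the rim; leave the sample bottles where they are.

Things in the scene. Friction and masses are not known exactly. Their poses are not given: they have to be found in the camera images.
- jar: square white plastic jar, about 0.3 kg: body 62 x 62 mm with flat sides, 56 mm high, then a round neck 62 mm across at the rim, 74 mm above the underside. Origin on its axis half-way up (37 mm above the underside); z along the axis out of the mouth, x and y square to the flat sides. Grip it across two opposite flat sides, 20 to 52 mm above its underside
- jar_mouth (a point): centre of the jar's mouth, in the plane of the rim, 74 mm above its underside. Inside, the jar is round and smooth, 45 mm across at the floor (4 mm thick), widening evenly to 54 mm at the mouth; rings start to come out when it is tipped about 95 to 115 degrees from upright
- stopper_seat (a point): a point fixed in the jar, on its axis 83 mm above its underside, where stopper lies while the stopper is fully home. The stopper starts stuck there: turning it takes about 0.3 N m; pulled straight up it lifts the jar out of its block instead. Turned by 0.4 to 1.1 rad either way, it is free and lifts straight out; at such an angle it also drops home freely
- stopper: black rubber stopper, 58 mm tall, 60 g; origin on its axis 29 mm above its underside, z up. Tapered plug, 20 mm long, 44 to 51 mm across, with a flat foot; then a round flange 58 mm across, 4 mm thick, that rests on the jar's rim; then an upright flat grip tab, 38 mm along x, 14 mm thick along y, from 24 mm above the underside to the top
- block: grey metal jar block fixed to the worktop, 104 x 104 mm, 24 mm high; origin at the centre of its underside, x and y along its sides. A square pocket in the middle, 66 mm wide, 16 mm deep, with a 3 mm chamfer, holds the jar's foot (jar underside 8 mm above the worktop) and keeps it from turning
- tray: plain dark metal drying tray, loose, about 0.45 kg, 243 mm long (its x) by 112 mm wide (its y), walls 20 mm high and 3 mm thick, floor 3 mm thick; origin at the centre of its underside. Three ribs, 3 mm thick and 6 mm high, at x = -60, 0 and +60 mm run across it and part it into four bays of equal length
- dish: shallow round white porcelain dish with a flat floor, loose, 91 mm across the rim, 80 mm across inside at the floor, 13 mm high, floor 4 mm thick; origin at the centre of its underside
- sample_bottle_1: white sample bottle, 51 mm across, 90 mm tall, standing on the worktop; bystander; origin at the centre of its underside
- sample_bottle_3: a second such bottle, bystander; origin at the centre of its underside
- ring1: white ceramic packing ring, a short tube 16 mm in outer diameter and 16 mm long (10 mm bore), about 10 g; the origin is its centre, z along its axis; starts in the jar
- ring2: white ceramic packing ring, a short tube 16 mm in outer diameter and 16 mm long (10 mm bore), about 10 g; the origin is its centre, z along its axis; starts in the jar
- ring3: white ceramic packing ring, a short tube 16 mm in outer diameter and 16 mm long (10 mm bore), about 10 g; the origin is its centre, z along its axis; starts in the jar
- ring4: white ceramic packing ring, a short tube 16 mm in outer diameter and 16 mm long (10 mm bore), about 10 g; the origin is its centre, z along its axis; starts in the jar
- ring5: white ceramic packing ring, a short tube 16 mm in outer diameter and 16 mm long (10 mm bore), about 10 g; the origin is its centre, z along its axis; starts in the jar
- ring6: white ceramic packing ring, a short tube 16 mm in outer diameter and 16 mm long (10 mm bore), about 10 g; the origin is its centre, z along its axis; starts in the jar
- ring7: white ceramic packing ring, a short tube 16 mm in outer diameter and 16 mm long (10 mm bore), about 10 g; the origin is its centre, z along its axis; starts in the jar, absent in some runs
- ring8: white ceramic packing ring, a short tube 16 mm in outer diameter and 16 mm long (10 mm bore), about 10 g; the origin is its centre, z along its axis; starts in the jar, absent in some runs
- ring9: white ceramic packing ring, a short tube 16 mm in outer diameter and 16 mm long (10 mm bore), about 10 g; the origin is its centre, z along its axis; starts in the jar, absent in some runs
- ring10: white ceramic packing ring, a short tube 16 mm in outer diameter and 16 mm long (10 mm bore), about 10 g; the origin is its centre, z along its axis; starts in the jar, absent in some runs
Not all that is in view belongs to the job. Of the things like the stopper, leave any that is red; of the rest the larger one is meant.

How it is judged:
By the outcome, as a careful person would: the job done as asked, in the order asked, and still so for the second after the job is handed in, with the robot touching nothing.
Of ring7, ring8, ring9, ring10 only 1 to 4 are there at a start; the rules pass over those that are not, and their reading is None.
At some moment in a run one of tray, dish may be knocked a few centimetres aside while the robot is not near it.
It also fails if it takes over 210 s, if anything falls off the work surface, if the arm or the gripper's body presses on something with over 40 N, if the wrist force passes 120 N, or if a joint passes its speed limit or range.

## Working session

There is one attempt and no reset: what is moved stays moved. The work goes in short steps, Python scripts to look and compute and a tool call to move; the robot and the scene stay as the last step left them, time stands still between calls to the robot, and variables do not carry over. Pictures are saved under pics/ and viewed, about 12 in all and at most 16, crops included, and the job is handed in when it is done.

Besides the shell and the picture viewer there is one more tool, called after "Emit:" as a command line: name --argument value ..., lists and objects as JSON in quotes. carry_out: Moves the arm, as the interface text tells. Its arguments: {"type":"object","properties":{"commands":{"type":"array","items":{"type":"array","items":{"type":"array","items":{"type":"number"}}}},"grip_force":{"type":"number"}},"required":["commands"]}

```bash
mkdir -p pics; ls
python3 - <<'E'
from bench import r, viewer
import cv2,json
for n in("side","top"):
    cv2.imwrite(f"pics/{n}0.png",viewer.snapshot(n)[:,:,::-1])
    c=viewer.calibration(n);print(n,c)
print(r.sense())
E
```

```text
pics
side {'camera_matrix': array([[599.9844039 ,   0.        , 316.28625456],
       [  0.        , 599.9844039 , 239.91225043],
       [  0.        ,   0.        ,   1.        ]]), 'rvec': array([ 2.26798069, -0.38773237,  0.19619338]), 'tvec': array([-598.2829589 ,  114.20317854,  974.55937283])}
top {'camera_matrix': array([[567.91338382,   0.        , 315.65282725],
       [  0.        , 567.91338382, 238.30985335],
       [  0.        ,   0.        ,   1.        ]]), 'rvec': array([ 2.16574467, -2.17898759,  0.03755117]), 'tvec': array([-110.72946342,  582.34144194,  880.92068319])}
{'time': 0.1, 'joint_pos': array([-7.69146680e+01,  7.51144527e+00,  8.53263019e+01,  6.25482545e-04,
        8.72611231e+01, -4.89320238e+00]), 'qd': array([-0.06176229, -0.06289378, -0.16331938, -0.082759  , -0.02451678,
       -0.04733186]), 'joint_efforts': array([ 1.02469716e-03, -5.70956290e+01, -5.01939046e+01, -2.41291227e-04,
        8.26179225e-03, -2.66810889e-05]), 'tool_pos': array([ 185.10983032, -570.2224998 ,  249.31111143]), 'tcp_rot': array([-1.79901543e+02, -9.05594116e-03,  1.79784962e+01]), 'ft_force': array([-0.08770319,  0.71751948, -0.27174502]), 'wrist_torque': array([ 0.02273299,  0.00545815, -0.0267635 ]), 'finger_gap': 85.47520271116923}
```

View pics/top0.png

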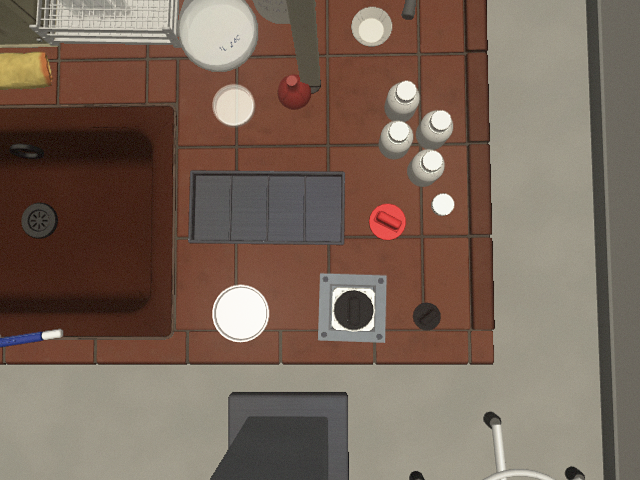

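View pics/side0.png

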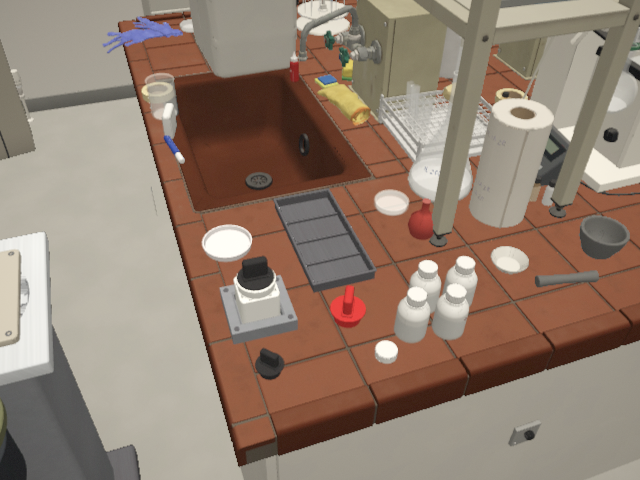

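Candidates for the stopper: the black one in the jar at top (353,310) / side (257,275), the red one at top (387,222), and the smaller loose black one at top (427,316). The one in the jar is meant. Next I check it in a close crop and measure.

```bash
cat > h.py <<'E'
import numpy as np, cv2
from bench import r, viewer
from scipy.spatial.transform import Rotation as R
def back(n,uv,z):
    c=viewer.calibration(n);Rm=cv2.Rodrigues(c['rvec'])[0];t=c['tvec']
    p=cv2.undistortPoints(np.float64(uv).reshape(-1,1,2),c['camera_matrix'],None).reshape(-1,2)
    d=np.c_[p,np.ones(len(p))]@Rm; o=-Rm.T@t
    return o+d*((z-o[2])/d[:,2])[:,None]
def proj(n,P):
    c=viewer.calibration(n)
    return cv2.projectPoints(np.float64(P).reshape(-1,1,3),c['rvec'],c['tvec'],c['camera_matrix'],None)[0].reshape(-1,2)
def crop(im,x0,y0,x1,y1,k,f):
    cv2.imwrite(f,cv2.resize(im[y0:y1,x0:x1,::-1],None,fx=k,fy=k,interpolation=cv2.INTER_CUBIC))
def tool(target_xyz,rpy=None):
    "shift in present tool axes and rotvec to a world pose"
    s=r.sense();A=R.from_euler('xyz',s['tcp_rot'],degrees=True)
    d=A.inv().apply(np.array(target_xyz)-s['tool_pos'])
    w=(A.inv()*R.from_euler('xyz',rpy,degrees=True)).as_rotvec(degrees=True) if rpy is not None else None
    return d.round(1),None if w is None else w.round(2)
E
python3 - <<'E'
from h import *
im=cv2.imread('pics/top0.png')[:,:,::-1]
a=cv2.resize(im[265:350,310:450],None,fx=5,fy=5,interpolation=cv2.INTER_CUBIC)
b=cv2.imread('pics/side0.png')[250:345,215:300,::-1]
cv2.imwrite('pics/c0.png',a[:,:,::-1])
g=cv2.cvtColor(im,cv2.COLOR_RGB2GRAY)
for n in('top','side'): print(n,-cv2.Rodrigues(viewer.calibration(n)['rvec'])[0].T@viewer.calibration(n)['tvec'])
print(proj('top',[[185,-570,250]]),proj('side',[[185,-570,250]]))
# tray: rough corners dark; mask
hsv=cv2.cvtColor(im,cv2.COLOR_RGB2HSV)
def blob(m,box):
    x0,y0,x1,y1=box;k=np.zeros_like(m);k[y0:y1,x0:x1]=m[y0:y1,x0:x1]
    c=max(cv2.findContours(k,0,2)[0],key=cv2.contourArea);return c
t=blob(((hsv[...,1]<80)).astype(np.uint8)*255,(180,160,352,255))
rc=cv2.minAreaRect(t);print('tray',rc);q=cv2.boxPoints(rc);print(back('top',q,20))
d=blob(((hsv[...,1]<60)&(hsv[...,2]>120)).astype(np.uint8)*255,(205,275,280,350))
print('dish',cv2.fitEllipse(d),back('top',[cv2.fitEllipse(d)[0]],13))
bl=blob(((hsv[...,1]<80)).astype(np.uint8)*255,(312,265,395,350))
rc=cv2.minAreaRect(bl);print('block',rc);q=back('top',cv2.boxPoints(rc),24);print(q,q.mean(0))
for x in (353,427): print(x)
E
```

```text
top [ 522.1640039  -142.48393979  913.48065062]
side [ 330.10204781 -815.74565284  739.14985217]
[[724.01535966 580.51715745]] [[ 18.325082   559.81345167]]
tray ((265.4999694824219, 206.99996948242188), (170.99996948242188, 93.99998474121094), -0.0)
[[ 558.07886722  101.11273529   20.        ]
 [ 708.95757536  102.75165591   20.        ]
 [ 705.78151285 -171.17427004   20.        ]
 [ 556.38050396 -169.80723573   20.        ]]
dish ((240.2791290283203, 313.0539855957031), (56.2874755859375, 56.86130905151367), 19.164688110351562) [[464.24620373   5.81930003  13.        ]]
block ((355.96697998046875, 307.81280517578125), (82.23356628417969, 75.7919692993164), 9.293309211730957)
[[ 425.26342642 -103.77903808   24.        ]
 [ 541.21168367 -123.45290478   24.        ]
 [ 519.84455132 -249.61663272   24.        ]
 [ 404.76064783 -229.06478869   24.        ]] [ 472.77007731 -176.47834107   24.        ]
353
427
```

View pics/c0.png

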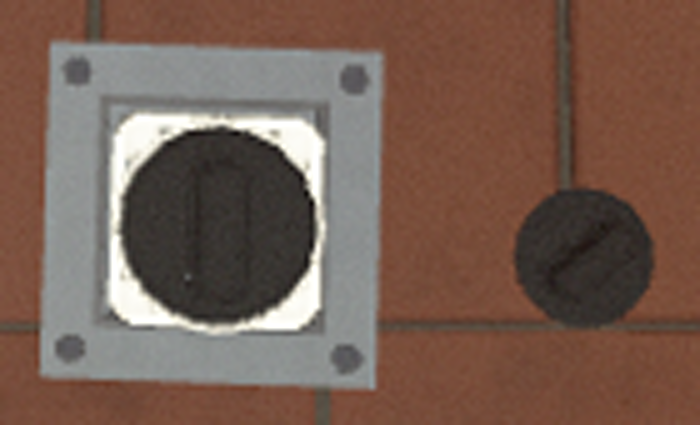

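The crop shows the larger black stopper in the jar: flange centre at about crop (219,224), that is px (353.8,309.8), with the tab along world x. The small loose one sits at (427,316). I'll compute poses from the corner picks.

Run:
```python
from h import *
f=lambda a:np.array(a)/5+[310,265]-0.4
q=back('top',f([[50,42],[384,52],[375,388],[40,376]]),24);print('block',q.round(1),q.mean(0),np.linalg.norm(np.roll(q,-1,0)-q,axis=1))
e=q[0]-q[3];print('yaw',np.degrees(np.arctan2(e[1],e[0])))
e=q[0]-q[1];print('yaw',np.degrees(np.arctan2(-e[0],e[1])))
print('flange',back('top',f([[219,224],[219,127],[219,322],[120,224],[318,224]]),86))
print('tab',back('top',f([[219,230],[190,160],[195,295],[245,165],[248,300]]),120).round(1))
j=back('top',f([[110,115],[325,115],[322,328],[108,326]]),64);print('jar shoulder',j.mean(0))
# tray edges by sub-mask
im=cv2.imread('pics/top0.png')[:,:,::-1]
cnt=back('top',[[190,172],[343,172],[343.5,242.5],[189,243]],20);print('tray',cnt.round(1),cnt.mean(0),np.linalg.norm(np.roll(cnt,-1,0)-cnt,axis=1))
# side check
print('side block', proj('side',np.c_[q]).round(0), 'stopper top',proj('side',[[*q.mean(0)[:2],120]]))
crop(cv2.imread('pics/side0.png')[:,:,::-1],200,220,310,350,5,'pics/c1.png')
```

```text
block [[ 526.8 -120.4   24. ]
 [ 523.2 -224.4   24. ]
 [ 419.5 -220.3   24. ]
 [ 423.4 -116.7   24. ]] [ 473.21337647 -170.45806025   24.        ] [104.12286036 103.72118765 103.65807534 103.52410168]
yaw -2.033909193918206
yaw -2.0096020856317707
flange [[ 473.70068162 -170.520864     86.        ]
 [ 501.64397647 -170.78432173   86.        ]
 [ 445.59605438 -170.25588519   86.        ]
 [ 473.79180536 -141.90554602   86.        ]
 [ 473.60975817 -199.07328585   86.        ]]
tab [[ 474.  -169.4  120. ]
 [ 493.4 -161.5  120. ]
 [ 456.2 -162.5  120. ]
 [ 491.9 -176.7  120. ]
 [ 454.8 -177.2  120. ]]
jar shoulder [ 473.37648887 -170.42278615   64.        ]
tray [[ 689.3   86.4   20. ]
 [ 686.7 -158.3   20. ]
 [ 574.6 -158.2   20. ]
 [ 575.5   86.9   20. ]] [631.50630959 -35.80264795  20.        ] [244.73065444 112.09961258 245.07981823 113.87084672]
side block [[280. 275.]
 [297. 320.]
 [232. 335.]
 [219. 288.]] stopper top [[253.96869238 259.93844982]]
```

View pics/c1.png

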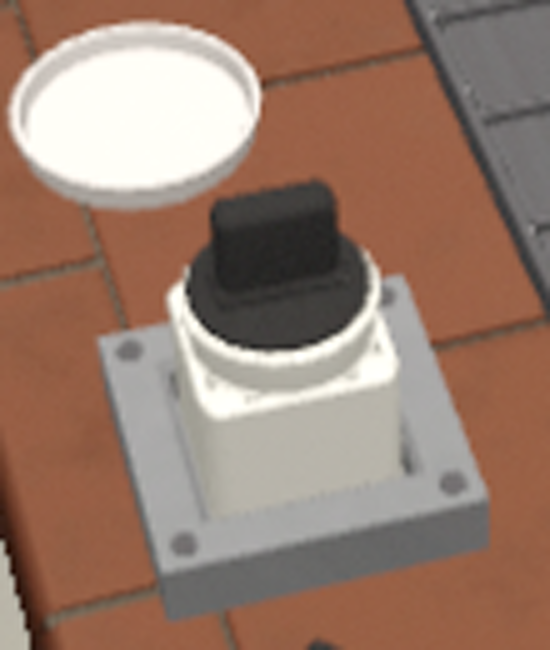

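Run:
```python
from h import *
print(tool([330,-370,230],[180,0,9]));print(tool([473.5,-170.5,160],[180,0,1.0]))
```

```text
(array([ 199.6, -145.7,   19.6]), array([-0.1 , -0.  ,  8.98]))
(array([ 397.7, -291. ,   89.9]), array([-1.000e-01,  1.000e-02,  1.698e+01]))
```

Emit:
carry_out --commands '[[[85,200,-146,20,0,0,9],[85,200,-146,20,0,0,9],[85,397.5,-291,50,0,0,17],[85,397.5,-291,50,0,0,17],[85,397.5,-291,50,0,0,17]]]'

```text
time: 0.72
tool_pos: [367.9, -316.7, 219.5]
tcp_rot: [-180.0, 0.0, 1.0]
ft_force: [0.5, -0.3, -0.2]
finger_gap: 84.8
```

Emit:
carry_out --commands '[[[85,0,0,0,0,0,0],[85,0,0,0,0,0,0]]]'

```text
time: 0.98
tool_pos: [367.2, -318.5, 219.9]
tcp_rot: [180.0, 0.0, 1.1]
ft_force: [0.2, 0.5, 0.6]
finger_gap: 85.2
```

Run:
```python
from h import *
s=r.sense();print({k:s[k] for k in('time','joint_pos','tool_pos','tcp_rot','ft_force')})
print(tool([473.5,-170.5,110],[180,0,1.0]))
crop(viewer.snapshot('top'),290,250,420,350,5,'pics/t1.png')
```

```text
{'time': 0.975, 'joint_pos': array([-4.69660110e+01, -9.51425800e+00,  1.05235814e+02, -2.78640338e-02,
        8.42921545e+01,  4.19865677e+01]), 'tool_pos': array([ 367.19641742, -318.52134599,  219.85906457]), 'tcp_rot': array([1.79991644e+02, 2.97800325e-02, 1.05019368e+00]), 'ft_force': array([0.2246608 , 0.47891474, 0.57898605])}
(array([ 109.1, -146.1,  109.8]), array([0.01, 0.03, 0.05]))
```

Emit:
carry_out --commands '[[[85,106.5,-148,40,0,0,0],[85,106.5,-148,40,0,0,0],[85,106.5,-148,40,0,0,0],[85,106.5,-148,40,0,0,0],[85,106.5,-148,40,0,0,0]]]'

```text
time: 1.65
tool_pos: [470.9, -170.0, 180.0]
tcp_rot: [180.0, 0.0, 0.9]
ft_force: [-0.7, -0.7, -0.8]
finger_gap: 85.1
```

Emit:
carry_out --commands '[[[85,0,0,30,0,0,0],[85,0,0,60,0,0,0],[85,0,0,70,0,0,0],[85,0,0,70,0,0,0]]]'

```text
time: 2.15
tool_pos: [470.6, -169.9, 110.0]
tcp_rot: [-180.0, 0.0, 0.9]
ft_force: [0.4, 0.1, -0.4]
finger_gap: 84.8
```

Run:
```python
from h import *
s=r.sense();print({k:s[k] for k in('time','joint_pos','tool_pos','tcp_rot','ft_force')})
print(tool([473.5,-170.5,110],[180,0,1.0]))
a=viewer.snapshot('top');b=viewer.snapshot('side')
crop(np.hstack([a[240:360,290:420],b[200:320,190:320]]),0,0,260,120,3,'pics/t1.png')
```

```text
{'time': 2.15, 'joint_pos': array([-2.57190290e+01, -1.32205656e+00,  1.09516373e+02, -1.23605939e-02,
        7.18534444e+01,  6.34237540e+01]), 'tool_pos': array([ 470.57633407, -169.91431883,  109.98769548]), 'tcp_rot': array([-1.79989134e+02,  4.79680634e-02,  8.61076112e-01]), 'ft_force': array([ 0.35797495,  0.06070393, -0.38501457])}
(array([ 2.9,  0.6, -0. ]), array([-0.01,  0.05, -0.14]))
```

View pics/t1.png

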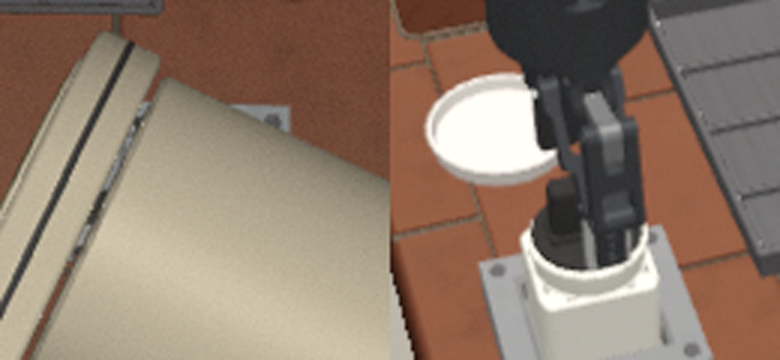

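The jaws straddle the tab: black tab at crop (560,205), a finger in front of it at (610,230). I close with a small x correction.

Emit:
carry_out --commands '[[[60,3,0.5,-2,0,0,0],[30,3,0.5,-2,0,0,0],[10,3,0.5,-2,0,0,0],[5,3,0.5,-2,0,0,0],[5,3,0.5,-2,0,0,0]]]' --grip_force 100

```text
time: 2.88
tool_pos: [474.5, -169.2, 112.3]
tcp_rot: [180.0, -0.0, 1.0]
ft_force: [0.3, 0.1, 3.1]
finger_gap: 12.6
```

Emit:
carry_out --commands '[[[5,0,0,0,0,0,0],[5,0,0,0,0,0,0],[5,0,0,0,0,0,0],[5,0,0,0,0,0,0],[5,0,0,0,0,0,0]]]'

```text
time: 3.5
tool_pos: [474.5, -169.3, 112.3]
tcp_rot: [180.0, -0.0, 1.0]
ft_force: [0.8, 1.9, 5.5]
finger_gap: 12.2
```

Run:
```python
from h import *
s=r.sense();print(s)
```

```text
{'time': 3.5, 'joint_pos': array([-2.54680879e+01, -1.01917373e+00,  1.08955042e+02,  7.58453194e-03,
        7.20266916e+01,  6.35477173e+01]), 'qd': array([-0.02061613,  0.03297416,  0.00180777, -0.06613092,  0.0544764 ,
        0.10556342]), 'joint_efforts': array([-6.21560812e-01, -4.26290452e+01, -4.33576941e+01, -4.04413780e-01,
        1.18598258e-01,  2.20913230e-02]), 'tool_pos': array([ 474.52800812, -169.25479541,  112.31454504]), 'tcp_rot': array([ 1.79989783e+02, -3.67346390e-02,  9.81860075e-01]), 'ft_force': array([0.80774128, 1.92575718, 5.549354  ]), 'wrist_torque': array([ 0.10193198, -0.14576644,  0.0238094 ]), 'finger_gap': 12.223750163477266}
```

Emit:
carry_out --commands '[[[5,0,0,0,0,0,-6],[5,0,0,0,0,0,-14],[5,0,0,0,0,0,-22],[5,0,0,0,0,0,-30],[5,0,0,0,0,0,-36]]]'

```text
time: 4.12
tool_pos: [474.3, -169.2, 112.3]
tcp_rot: [180.0, -0.0, 37.2]
ft_force: [-0.4, 1.1, 7.2]
finger_gap: 12.1
```

Emit:
carry_out --commands '[[[5,0,0,0,0,0,-5],[5,0,0,0,0,0,-8],[5,0,0,0,0,0,-8],[5,0,0,0,0,0,-8]]]'

```text
time: 4.62
tool_pos: [474.3, -169.4, 112.3]
tcp_rot: [180.0, 0.0, 45.0]
ft_force: [-1.1, 0.7, 6.7]
finger_gap: 12.4
```

Run:
```python
from h import *
s=r.sense();print({k:s[k] for k in('time','tool_pos','tcp_rot','ft_force','wrist_torque','finger_gap')})
a=viewer.snapshot('top');b=viewer.snapshot('side')
crop(np.hstack([a[240:360,290:420],b[200:320,190:320]]),0,0,260,120,3,'pics/t2.png')
```

```text
{'time': 4.625, 'tool_pos': array([ 474.25794101, -169.39067303,  112.31166945]), 'tcp_rot': array([1.79983803e+02, 1.46687077e-02, 4.49828623e+01]), 'ft_force': array([-1.05309854,  0.69223897,  6.72543495]), 'wrist_torque': array([0.08732303, 0.16921436, 0.11538971]), 'finger_gap': 12.423742888782268}
```

View pics/t2.png

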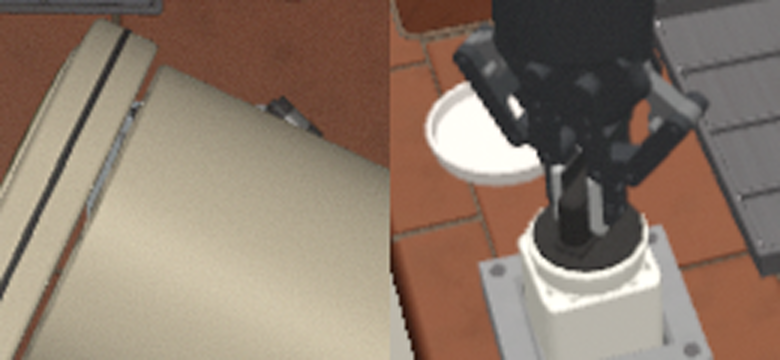

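The tab has turned with the jaws, about 45°, and the jar is still square. Lift gently.

Emit:
carry_out --commands '[[[5,0,0,-2,0,0,0],[5,0,0,-5,0,0,0],[5,0,0,-10,0,0,0],[5,0,0,-20,0,0,0],[5,0,0,-30,0,0,0]]]'

```text
time: 5.35
tool_pos: [474.4, -169.3, 142.9]
tcp_rot: [180.0, -0.0, 45.0]
ft_force: [-0.2, -0.2, -0.4]
finger_gap: 12.3
```

Emit:
carry_out --commands '[[[5,0,0,-30,0,0,0],[5,0,0,-60,0,0,0],[5,0,0,-70,0,0,0],[5,0,0,-70,0,0,0]]]'

```text
time: 5.85
tool_pos: [474.6, -169.4, 212.6]
tcp_rot: [179.9, -0.0, 45.0]
ft_force: [0.3, 0.0, -1.7]
finger_gap: 12.4
```

Run:
```python
from h import *
s=r.sense();print({k:s[k] for k in('time','tool_pos','tcp_rot','ft_force','wrist_torque','finger_gap')})
a=viewer.snapshot('top');b=viewer.snapshot('side')
crop(np.hstack([a[160:360,180:350],b[160:360,190:390]]),0,0,370,200,2,'pics/t3.png')
im=a;hsv=cv2.cvtColor(im,cv2.COLOR_RGB2HSV)
m=((hsv[...,1]<60)&(hsv[...,2]>120)).astype(np.uint8)*255;k=np.zeros_like(m);k[270:350,195:285]=m[270:350,195:285]
c=max(cv2.findContours(k,0,2)[0],key=cv2.contourArea);e=cv2.fitEllipse(c);print(e,back('top',[e[0]],13))
```

```text
{'time': 5.85, 'tool_pos': array([ 474.64828975, -169.3788892 ,  212.63198653]), 'tcp_rot': array([ 1.79913605e+02, -3.19631228e-02,  4.49819338e+01]), 'ft_force': array([ 0.30977468,  0.0481643 , -1.6500623 ]), 'wrist_torque': array([0.01736532, 0.04234598, 0.0388603 ]), 'finger_gap': 12.372772942770737}
((240.26116943359375, 313.0177001953125), (56.2276725769043, 56.89387130737305), 19.76145362854004) [[464.30335021   5.84807515  13.        ]]
```

View pics/t3.png

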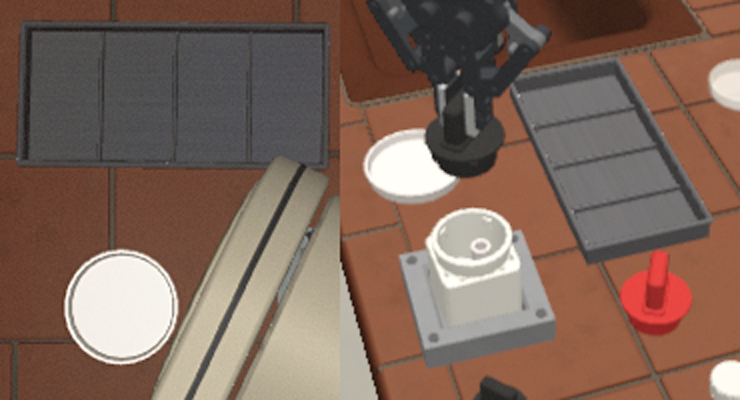

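Emit:
carry_out --commands '[[[5,116.5,-131,60,0,0,0],[5,116.5,-131,60,0,0,0],[5,116.5,-131,60,0,0,0],[5,116.5,-131,90,0,0,0],[5,116.5,-131,120,0,0,0]]]'

```text
time: 6.58
tool_pos: [462.9, 7.0, 89.8]
tcp_rot: [-179.9, 0.1, 45.1]
ft_force: [1.2, -0.8, -0.6]
finger_gap: 12.4
```

Emit:
carry_out --commands '[[[5,0,0,0,0,0,0],[5,0,0,0,0,0,0]]]'

```text
time: 6.82
tool_pos: [464.0, 5.7, 92.3]
tcp_rot: [-180.0, 0.0, 45.0]
ft_force: [-0.4, 0.2, -0.5]
finger_gap: 12.2
```

Run:
```python
from h import *
s=r.sense();print({k:s[k] for k in('time','tool_pos','tcp_rot','ft_force','wrist_torque','finger_gap')})
print(tool([464.3,5.8,54.5],[180,0,45]))
```

```text
{'time': 6.825, 'tool_pos': array([464.0442904 ,   5.65868027,  92.3102993 ]), 'tcp_rot': array([-1.79980850e+02,  1.59576115e-02,  4.49590425e+01]), 'ft_force': array([-0.35213793,  0.16081498, -0.54037942]), 'wrist_torque': array([ 0.0004562 , -0.00147447,  0.00110127]), 'finger_gap': 12.246834265490635}
(array([ 0.3,  0.1, 37.8]), array([-0.02,  0.02, -0.04]))
```

Emit:
carry_out --commands '[[[5,0,0,20,0,0,0],[5,0,0,30,0,0,0],[5,0,0,34,0,0,0],[5,0,0,36.5,0,0,0],[5,0,0,37.5,0,0,0]]]'

```text
time: 7.45
tool_pos: [464.4, 5.8, 54.9]
tcp_rot: [180.0, -0.0, 45.0]
ft_force: [-0.2, -0.0, 0.0]
finger_gap: 12.3
```

Emit:
carry_out --commands '[[[5,0,0,0,0,0,0],[5,0,0,0,0,0,0]]]'

```text
time: 7.7
tool_pos: [464.2, 5.8, 54.8]
tcp_rot: [180.0, -0.0, 45.0]
ft_force: [-0.2, -0.6, -0.3]
finger_gap: 12.8
```

Emit:
carry_out --commands '[[[5,0,0,0.5,0,0,0],[5,0,0,1,0,0,0],[5,0,0,1,0,0,0],[5,0,0,1,0,0,0]]]'

```text
time: 8.2
tool_pos: [464.2, 5.8, 54.1]
tcp_rot: [180.0, -0.0, 45.0]
ft_force: [-3.5, 0.6, 6.0]
finger_gap: 12.4
```

Emit:
carry_out --commands '[[[22,0,0,0,0,0,0],[40,0,0,0,0,0,0],[60,0,0,0,0,0,0],[60,0,0,0,0,0,0]]]' --grip_force 60

```text
time: 8.7
tool_pos: [464.0, 5.8, 53.4]
tcp_rot: [-180.0, 0.0, 45.0]
ft_force: [-0.4, -0.8, 0.2]
finger_gap: 60.2
```

Emit:
carry_out --commands '[[[60,0,0,-40,0,0,0],[60,0,0,-90,0,0,0],[85,0,0,-140,0,0,0],[85,0,0,-150,0,0,0],[85,0,0,-150,0,0,0]]]'

```text
time: 9.32
tool_pos: [464.4, 5.8, 203.9]
tcp_rot: [179.9, -0.1, 45.0]
ft_force: [-0.3, -0.7, -0.2]
finger_gap: 85.1
```

Run:
```python
from h import *
s=r.sense();print({k:s[k] for k in('time','joint_pos','tool_pos','tcp_rot','ft_force')})
a=viewer.snapshot('top');b=viewer.snapshot('side')
crop(np.hstack([a[160:360,180:400],b[160:360,190:390]]),0,0,420,200,2,'pics/t4.png')
```

```text
{'time': 9.325, 'joint_pos': array([-5.61669680e+00, -1.26138441e+01,  1.09616144e+02, -6.32949437e-04,
        8.29163716e+01,  3.94022950e+01]), 'tool_pos': array([464.44417048,   5.76739215, 203.88667214]), 'tcp_rot': array([ 1.79936758e+02, -5.11385092e-02,  4.49811140e+01]), 'ft_force': array([-0.31173824, -0.74850291, -0.16692485])}
```

View pics/t4.png

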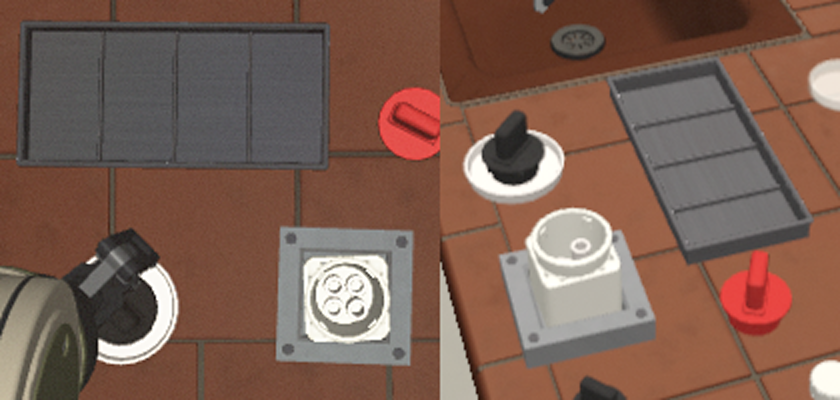

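The stopper stands upright in the dish (right panel (510,150)). The jar is open with 4 rings visible on top. Next I test which way the wrist can tip over, high above the block.

Emit:
carry_out --commands '[[[85,-118,131,-66,0,0,-43],[85,-118,131,-66,0,0,-43],[85,-118,131,-66,0,0,-43],[85,-118,131,-66,0,0,-43],[85,-118,131,-66,0,0,-43]]]'

```text
time: 10.05
tool_pos: [472.5, -171.8, 267.8]
tcp_rot: [-179.9, -0.0, 88.0]
ft_force: [-0.6, -0.1, -1.5]
finger_gap: 85.1
```

Emit:
carry_out --commands '[[[85,0,0,0,0,0,0],[85,0,0,0,0,0,0],[85,0,0,0,0,10,0],[85,0,0,0,0,20,0],[85,0,0,0,0,30,0]]]'

```text
time: 10.68
tool_pos: [473.6, -170.0, 270.2]
tcp_rot: [179.9, -30.3, 88.0]
ft_force: [0.5, 0.3, -0.3]
finger_gap: 85.2
```

Run:
```python
from h import *
s=r.sense();print({k:s[k].round(1) for k in('joint_pos','tool_pos','tcp_rot','ft_force')})
```

```text
{'joint_pos': array([-41.5,   5.2,  90.6,  23.6, 103.4, -37.8]), 'tool_pos': array([ 473.6, -170. ,  270.2]), 'tcp_rot': array([179.9, -30.3,  88. ]), 'ft_force': array([ 0.5,  0.3, -0.3])}
```

Run:
```python
from h import *
print(tool([635,-40,250],[180,-90,88]),tool([635,-40,250],[180,-105,88]))
```

```text
(array([106.8, 156.7,  86. ]), array([ 0.07, 59.72,  0.06])) (array([106.8, 156.7,  86. ]), array([6.000e-02, 7.472e+01, 7.000e-02]))
```

Emit:
carry_out --commands '[[[85,107,157,86,0,30,0],[85,107,157,86,0,60,0],[85,107,157,86,0,60,0],[85,107,157,86,0,60,0],[85,107,157,86,0,60,0]]]'

```text
time: 11.3
tool_pos: [635.5, -38.5, 247.7]
tcp_rot: [-179.2, -84.1, 87.3]
ft_force: [-0.4, 0.6, -0.3]
finger_gap: 84.9
```

Emit:
carry_out --commands '[[[85,0,0,0,0,0,0],[85,0,0,0,0,0,0],[85,0,0,0,0,10,0],[85,0,0,0,0,20,0],[85,0,0,0,0,20,0]]]'

```text
time: 11.92
tool_pos: [634.4, -39.1, 247.0]
tcp_rot: [-0.9, -76.4, -91.1]
ft_force: [0.5, 0.4, -0.2]
finger_gap: 85.3
```

Run:
```python
from h import *
s=r.sense();print({k:s[k].round(1) for k in('joint_pos','tool_pos','tcp_rot','ft_force')})
print(R.from_euler('xyz',s['tcp_rot'],degrees=True).as_matrix().round(2))
```

```text
{'joint_pos': array([-35.1,  55.2,  69.2,  82.7, 124.8, -32.4]), 'tool_pos': array([634.4, -39.1, 247. ]), 'tcp_rot': array([ -0.9, -76.4, -91.1]), 'ft_force': array([ 0.5,  0.4, -0.2])}
[[-0.    1.    0.03]
 [-0.24 -0.03  0.97]
 [ 0.97 -0.    0.24]]
```

Run:
```python
from h import *
print(tool([473.4,-170.5,230],[180,45,88]))
print('bottles',back('top',[[405,91],[398,132],[440,121],[431,161]],88).round(0),'red',back('top',[[387,222]],20).round(0))
```

```text
(array([  15.2, -156.4, -137.1]), array([-2.9000e-01, -1.4864e+02, -7.0000e-02]))
bottles [[ 794. -249.   88.]
 [ 733. -238.   88.]
 [ 748. -300.   88.]
 [ 689. -286.   88.]] red [[ 606. -227.   20.]]
```

Emit:
carry_out --commands '[[[85,15,-156,-137,0,-50,0],[85,15,-156,-137,0,-50,0],[85,15,-156,-137,0,-50,0],[85,15,-156,-137,0,-50,0],[85,15,-156,-137,0,-50,0]]]'

```text
time: 12.55
tool_pos: [474.2, -175.8, 235.3]
tcp_rot: [179.3, -52.6, 88.4]
ft_force: [0.4, 0.9, 0.4]
finger_gap: 85.3
```

Emit:
carry_out --commands '[[[85,0,0,0,0,-50,0],[85,0,0,0,0,-50,0],[85,0,0,0,0,-50,0],[85,0,0,0,0,-50,0],[85,0,0,0,0,-50,0]]]'

```text
time: 13.18
tool_pos: [476.1, -173.5, 237.8]
tcp_rot: [179.2, -2.8, 88.1]
ft_force: [-0.1, 0.3, -1.2]
finger_gap: 85.0
```

Emit:
carry_out --commands '[[[85,0,0,0,0,-49,0],[85,0,0,0,0,-49,0],[85,0,0,0,0,-49,0],[85,0,0,0,0,-49,0],[85,0,0,0,0,-49,0]]]'

```text
time: 13.8
tool_pos: [477.0, -170.9, 236.6]
tcp_rot: [178.9, 45.7, 87.5]
ft_force: [-0.3, -0.4, -0.1]
finger_gap: 85.0
```

Run:
```python
from h import *
s=r.sense();print({k:s[k].round(1) for k in('joint_pos','tool_pos','tcp_rot','ft_force')})
print(tool([473.4,-170.5,140],[180,45,88]))
print(tool([473.4,-170.5,52],[180,45,88]))
```

```text
{'joint_pos': array([  3. ,  -5. , 110.6, -46.1,  82. ,  15. ]), 'tool_pos': array([ 477. , -170.9,  236.6]), 'tcp_rot': array([178.9,  45.7,  87.5]), 'ft_force': array([-0.3, -0.4, -0.1])}
(array([69.2, -4.9, 67.2]), array([ 0.75,  0.7 , -0.33]))
(array([132.2,  -6. , 128.7]), array([ 0.75,  0.7 , -0.33]))
```

Emit:
carry_out --commands '[[[85,69,-5,67,0.75,0.7,-0.3],[85,69,-5,67,0.75,0.7,-0.3],[85,69,-5,67,0.75,0.7,-0.3],[85,69,-5,67,0.75,0.7,-0.3]]]'

```text
time: 14.3
tool_pos: [471.9, -170.6, 139.0]
tcp_rot: [-179.6, 44.6, 88.0]
ft_force: [0.7, -0.0, 0.5]
finger_gap: 84.8
```

Run:
```python
from h import *
s=r.sense();print({k:s[k].round(1) for k in('joint_pos','tool_pos','tcp_rot','ft_force')})
print(tool([473.4,-170.5,52],[180,45,88]))
a=viewer.snapshot('top');b=viewer.snapshot('side')
crop(np.hstack([a[200:360,290:420],b[200:360,190:320]]),0,0,260,160,3,'pics/t5.png')
```

```text
{'joint_pos': array([  2.5,   2.7, 113.8, -46.5,  74.8,  22.1]), 'tool_pos': array([ 471.9, -170.6,  139. ]), 'tcp_rot': array([-179.6,   44.6,   88. ]), 'ft_force': array([ 0.7, -0. ,  0.5])}
(array([61.2,  1.9, 61.8]), array([-0.39, -0.35,  0.02]))
```

View pics/t5.png

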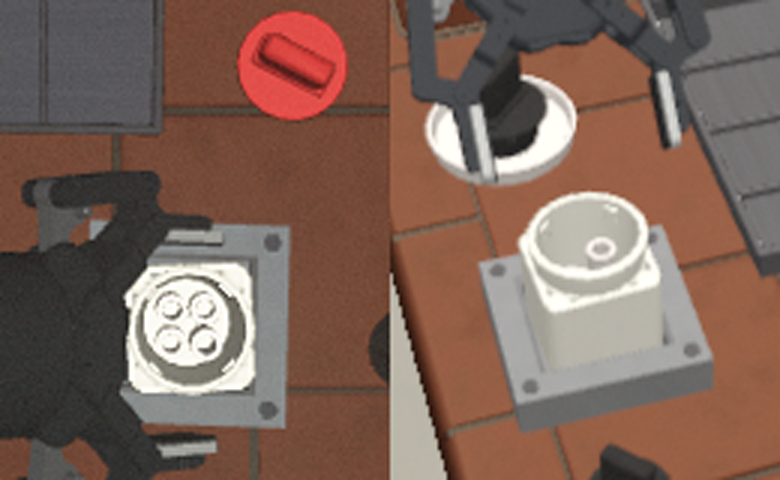

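Jaws straddle the jar (left panel: jar centre (190,325), pads at y≈238 and 447). Descend and grip.

Emit:
carry_out --commands '[[[85,30,1.5,30,-0.4,-0.3,0],[85,55,1.5,55,-0.4,-0.3,0],[85,61.5,1.5,61.5,-0.4,-0.3,0],[85,61.5,1.5,61.5,-0.4,-0.3,0],[85,61.5,1.5,61.5,-0.4,-0.3,0]]]'

```text
time: 15.02
tool_pos: [471.2, -169.6, 49.5]
tcp_rot: [-179.6, 44.9, 88.2]
ft_force: [-0.2, 0.5, 0.4]
finger_gap: 84.9
```

Emit:
carry_out --commands '[[[70,0,0,0,0,0,0],[60,0,0,0,0,0,0],[55,0,0,0,0,0,0],[55,0,0,0,0,0,0],[55,0,0,0,0,0,0]]]' --grip_force 40

```text
time: 15.65
tool_pos: [471.1, -169.5, 48.8]
tcp_rot: [-179.6, 44.9, 88.3]
ft_force: [2.7, 1.6, 6.5]
finger_gap: 61.3
```

Emit:
carry_out --commands '[[[55,0,0,0,0,0,0],[55,0,0,0,0,0,0],[55,0,0,0,0,0,0],[55,0,0,0,0,0,0],[55,0,0,0,0,0,0]]]' --grip_force 90

```text
time: 16.27
tool_pos: [471.1, -169.6, 49.0]
tcp_rot: [-179.6, 44.9, 88.3]
ft_force: [1.9, 2.0, 8.1]
finger_gap: 61.4
```

Run:
```python
from h import *
s=r.sense();print({k:np.round(s[k],2) for k in('joint_pos','tool_pos','tcp_rot','ft_force','wrist_torque','finger_gap')})
```

```text
{'joint_pos': array([  2.76,  12.69, 114.6 , -49.49,  67.71,  30.66]), 'tool_pos': array([ 471.08, -169.55,   49.  ]), 'tcp_rot': array([-179.57,   44.93,   88.29]), 'ft_force': array([1.89, 2.  , 8.09]), 'wrist_torque': array([-0.17, -0.11,  0.16]), 'finger_gap': np.float64(61.39)}
```

Emit:
carry_out --commands '[[[55,-7,0,-7,0,0,0],[55,-20,0,-20,0,0,0],[55,-45,0,-45,0,0,0],[55,-80,0,-80,0,0,0],[55,-106,0,-106,0,0,0]]]'

```text
time: 16.9
tool_pos: [470.3, -169.7, 198.4]
tcp_rot: [-179.3, 44.8, 88.4]
ft_force: [0.9, -0.8, -4.2]
finger_gap: 60.8
```

Run:
```python
from h import *
s=r.sense();print({k:np.round(s[k],2) for k in('joint_pos','tool_pos','tcp_rot','ft_force','wrist_torque','finger_gap')})
for p in(45,0,-30): print(p,tool([631,-20,190],[180,p,88]))
im=viewer.snapshot('top');cv2.imwrite('pics/full6.png',im[:,:,::-1])
```

```text
{'joint_pos': array([  2.69,  -2.61, 112.16, -45.5 ,  79.84,  16.87]), 'tool_pos': array([ 470.25, -169.68,  198.39]), 'tcp_rot': array([-179.31,   44.82,   88.42]), 'ft_force': array([ 0.86, -0.79, -4.23]), 'wrist_torque': array([ 0.77, -0.07,  0.04]), 'finger_gap': np.float64(60.76)}
45 (array([ 115.2,  155.3, -104.5]), array([-0.39, -0.18,  0.3 ]))
0 (array([ 115.2,  155.3, -104.5]), array([-0.49, 44.82,  0.13]))
-30 (array([ 115.2,  155.3, -104.5]), array([-5.300e-01,  7.482e+01, -1.000e-02]))
```

```bash
cat >> h.py <<'E'
def tilt(tau,xyz):
    return tool(xyz,[180,45-tau,88])
def rings(tag=None):
    out={}
    for n in('top','side'):
        im=viewer.snapshot(n)
        poly=proj(n,[[575,-158,20],[687,-158,20],[687,88,20],[575,88,20]])
        m=np.zeros(im.shape[:2],np.uint8);cv2.fillPoly(m,[poly.astype(np.int32)],255)
        w=((im.min(2)>105)&(m>0)).astype(np.uint8)
        k,_,st,ce=cv2.connectedComponentsWithStats(w)
        P=[(int(s[4]),*back(n,[c],10)[0,:2].round(0)) for s,c in zip(st[1:],ce[1:]) if s[4]>15]
        out[n]=P;print(n,P)
        if tag: cv2.imwrite(f'pics/{tag}_{n}.png',im[:,:,::-1])
    return out
E
python3 - <<'E'
from h import *
print(back('top',[[315,88],[293,92],[233,105]],0).round(0))
print(tilt(50,[631,90,170]),tilt(80,[631,90,150]))
E
```

```text
[[ 830. -114.    0.]
 [ 824.  -78.    0.]
 [ 804.   21.    0.]]
(array([ 211.7,  149. , -163.7]), array([-1.400e-01,  4.989e+01, -2.000e-02])) (array([ 225.8,  149. , -149.5]), array([-1.300e-01,  7.989e+01, -6.000e-02]))
```

Emit:
carry_out --commands '[[[55,70,50,-55,0,10,0],[55,120,90,-95,0,20,0],[55,170,125,-130,0,30,0],[55,212,149,-164,0,40,0],[55,212,149,-164,0,50,0]]]'

```text
time: 17.58
tool_pos: [629.4, 92.6, 161.7]
tcp_rot: [-179.5, -5.4, 87.9]
ft_force: [-0.1, -0.2, -4.2]
finger_gap: 60.5
```

Emit:
carry_out --commands '[[[55,0,0,0,0,0,0],[55,0,0,0,0,0,0],[55,0,0,0,0,10,0],[55,0,0,0,0,20,0],[55,0,0,0,0,30,0]]]'

```text
time: 18.2
tool_pos: [628.6, 90.1, 163.5]
tcp_rot: [-179.6, -35.3, 87.7]
ft_force: [-0.8, -0.6, -4.8]
finger_gap: 61.1
```

Run:
```python
from h import *
s=r.sense();print({k:np.round(s[k],2) for k in('joint_pos','tool_pos','tcp_rot','ft_force','finger_gap')})
print(tilt(90,[631,92,85]))
rings('p0')
```

```text
{'joint_pos': array([-14.62,  18.95,  88.13,  34.51,  83.42, -19.78]), 'tool_pos': array([628.6 ,  90.08, 163.55]), 'tcp_rot': array([-179.56,  -35.3 ,   87.7 ]), 'ft_force': array([-0.77, -0.62, -4.8 ]), 'finger_gap': np.float64(61.09)}
(array([-43.7,   2.8,  65.3]), array([-0.25,  9.7 , -0.27]))
top [(1829, np.float64(667.0), np.float64(-114.0)), (942, np.float64(632.0), np.float64(29.0)), (882, np.float64(634.0), np.float64(-2.0))]
side [(3959, np.float64(629.0), np.float64(-48.0))]
```

Emit:
carry_out --commands '[[[55,-20,3,30,0,4,0],[55,-44,3,65,0,9,0],[55,-44,3,65,0,9,0],[55,-44,3,65,0,9,0]]]'

```text
time: 18.8
tool_pos: [632.1, 92.2, 86.0]
tcp_rot: [-179.5, -43.9, 87.6]
ft_force: [-0.5, 4.3, 2.2]
finger_gap: 61.2
```

Run:
```python
from h import *
s=r.sense();print({k:np.round(s[k],2) for k in('tool_pos','tcp_rot','ft_force','finger_gap')})
print(tilt(95,[631,92,82]))
rings('p1')
a,b=[cv2.imread(f'pics/p1_{n}.png')[:,:,::-1] for n in('top','side')]
crop(np.hstack([a[140:300,160:370],b[150:310,200:410]]),0,0,420,160,1.9,'pics/p1.png')
```

```text
{'tool_pos': array([632.05,  92.21,  86.03]), 'tcp_rot': array([-179.46,  -43.93,   87.63]), 'ft_force': array([-0.48,  4.3 ,  2.2 ]), 'finger_gap': np.float64(61.24)}
(array([-3. , -1. ,  2.7]), array([-0.27,  6.07, -0.28]))
top [(5438, np.float64(637.0), np.float64(-37.0)), (1009, np.float64(646.0), np.float64(-133.0)), (17, np.float64(605.0), np.float64(45.0)), (207, np.float64(585.0), np.float64(-140.0))]
side [(4080, np.float64(630.0), np.float64(-45.0))]
```

View pics/p1.png

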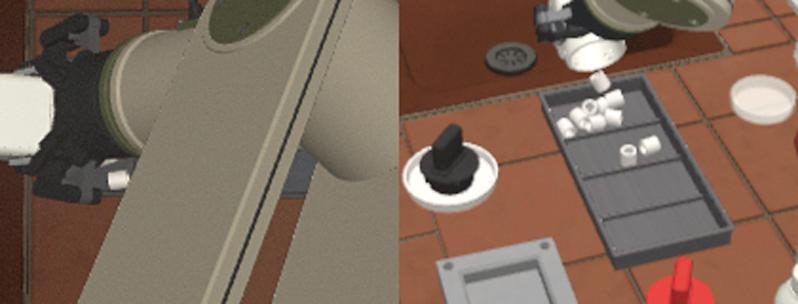

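Many rings have already come out at about 89°: roughly 8 in the far-left bay (right panel (595,110)), 2 in the next bay (640,150), and one at the far wall (600,82). I tip back and raise at once, then look closely.

Emit:
carry_out --commands '[[[55,10,0,-10,0,-10,0],[55,28,0,-29,0,-20,0],[55,40,0,-42,0,-30,0],[55,40,0,-42,0,-35,0]]]'

```text
time: 19.4
tool_pos: [635.5, 93.2, 150.7]
tcp_rot: [179.7, -8.9, 88.1]
ft_force: [-0.5, 0.5, -3.4]
finger_gap: 60.9
```

Run:
```python
from h import *
s=r.sense();print({k:np.round(s[k],2) for k in('tool_pos','tcp_rot','ft_force','wrist_torque','finger_gap')})
rings('p2')
b=cv2.imread('pics/p2_side.png')[:,:,::-1]
crop(b,255,130,395,300,3.5,'pics/p2.png')
```

```text
{'tool_pos': array([635.54,  93.16, 150.73]), 'tcp_rot': array([179.68,  -8.88,  88.09]), 'ft_force': array([-0.55,  0.49, -3.43]), 'wrist_torque': array([-0.17,  0.01, -0.03]), 'finger_gap': np.float64(60.93)}
top [(101, np.float64(677.0), np.float64(64.0)), (111, np.float64(654.0), np.float64(90.0)), (106, np.float64(663.0), np.float64(-26.0)), (564, np.float64(627.0), np.float64(45.0)), (67, np.float64(636.0), np.float64(-23.0)), (107, np.float64(590.0), np.float64(36.0))]
side [(4027, np.float64(630.0), np.float64(-46.0))]
```

View pics/p2.png

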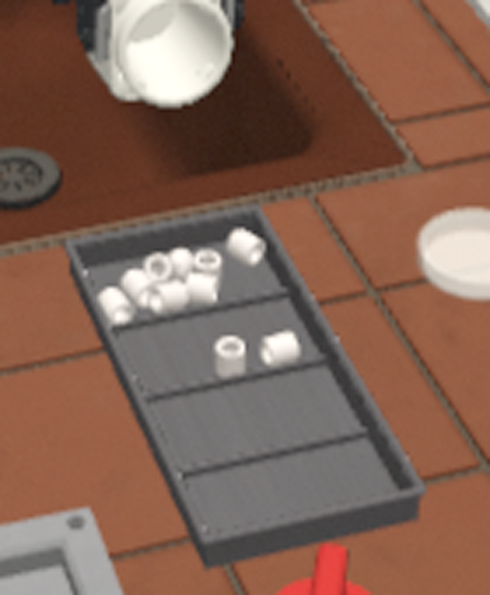

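The side crop shows 10 rings in the tray: 8 in the left-most bay, some leaning on each other near crop (175,280), and 2 in the second bay. The jar is empty. I'll stand the jar home, then spread the rings by hand.

Run:
```python
from h import *
print(tilt(0,[471.2,-169.7,140]))
```

```text
(array([-266.8, -154. ,  -34.8]), array([  0.07, -54.04,   0.15]))
```

Emit:
carry_out --commands '[[[55,-60,-35,-20,0,-10,0],[55,-120,-70,-35,0,-20,0],[55,-180,-105,-35,0,-30,0],[55,-240,-135,-35,0,-40,0],[55,-267,-154,-35,0,-50,0]]]'

```text
time: 20.12
tool_pos: [467.8, -173.6, 137.1]
tcp_rot: [-179.6, 41.0, 88.1]
ft_force: [-1.2, -0.9, -4.3]
finger_gap: 60.9
```

Emit:
carry_out --commands '[[[55,0,0,0,0,-4,0],[55,0,0,0,0,-4,0],[55,0,0,0,0,-4,0]]]'

```text
time: 20.5
tool_pos: [469.2, -172.0, 136.7]
tcp_rot: [-179.5, 44.7, 88.2]
ft_force: [0.8, 0.0, -1.3]
finger_gap: 60.9
```

Run:
```python
from h import *
s=r.sense();print({k:np.round(s[k],2) for k in('tool_pos','tcp_rot','ft_force','wrist_torque','finger_gap')})
A=lambda p,z:tool(p+[z],[-179.5,44.9,88.3])
print(A([471.1,-169.6],70),A([471.1,-169.6],50))
b=viewer.snapshot('side');a=viewer.snapshot('top')
crop(np.hstack([a[200:360,290:420],b[200:360,190:320]]),0,0,260,160,3,'pics/t7.png')
```

```text
{'tool_pos': array([ 469.23, -171.98,  136.75]), 'tcp_rot': array([-179.54,   44.72,   88.24]), 'ft_force': array([ 0.79,  0.04, -1.27]), 'wrist_torque': array([ 0.6 , -0.07,  0.02]), 'finger_gap': np.float64(60.86)}
(array([48.7,  2.2, 45.7]), array([-0.01, -0.18, -0.04])) (array([62.8,  2.3, 59.9]), array([-0.01, -0.18, -0.04]))
```

View pics/t7.png

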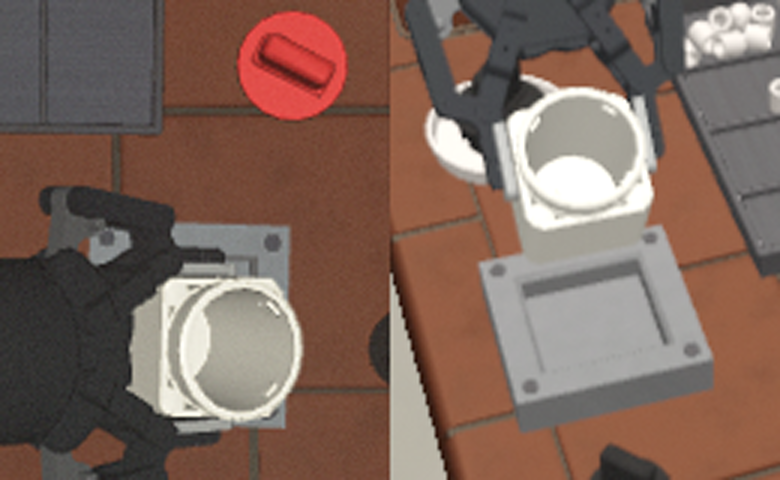

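The jar is empty, but it looks tipped in the jaws. Its mouth sits right of its foot in the top view (mouth centre crop (240,348), foot edge at x≈132), so it slipped in rotation. I measure the tilt.

Run:
```python
from h import *
from scipy.optimize import least_squares
f=lambda a:np.array(a)/3+[290,200]-.33
# observed: rim ellipse centre & extremes (outer): in top
c=f([[237,350]]);print('mouth',back('top',c,168))
g=lambda a:np.array(a)/3+[190-130,200]-.33
cs=g([[585,150]]);print('side mouth px',cs)
tcp=np.array([469.2,-172,136.75])
obs=[('top',c[0]),('side',cs[0])]
# model: jar axis from TCP-fixed point; params: tilt tau about x', offset along y (jar centre), height of tcp above underside h~41
Rz=R.from_euler('z',-2,degrees=True)
def pts(p):
    tau,=p
    Rj=Rz*R.from_euler('x',tau,degrees=True)
    return tcp+Rj.apply([[0,0,33]])
for tau in(0,5,10,15,20,25,30):
    P=pts([tau]);print(tau,proj('top',P).round(1),proj('side',P).round(1))
# bottom left edge bottom corners
    Rj=Rz*R.from_euler('x',tau,degrees=True);Q=tcp+Rj.apply([[-31,31,-41],[31,31,-41],[31,-31,15],[-31,-31,15],[-31,-31,-41],[31,-31,-41],[-31,31,15],[31,31,15]])
    print('   top crop', ((proj('top',Q)-[290,200])*3).round(0).tolist())
    print('   side crop', ((proj('side',Q)-[60,200])*3).round(0).tolist())
```

```text
mouth [[ 469.47369469 -187.48499811  168.        ]]
side mouth px [[254.67 249.67]]
0 [[356.8 316.7]] [[249.7 236.1]]
   top crop [[127.0, 402.0], [131.0, 272.0], [270.0, 279.0], [267.0, 420.0], [258.0, 407.0], [261.0, 276.0], [127.0, 415.0], [131.0, 275.0]]
   side crop [[505.0, 190.0], [622.0, 166.0], [649.0, 165.0], [522.0, 191.0], [530.0, 274.0], [653.0, 247.0], [496.0, 108.0], [618.0, 85.0]]
5 [[359.  316.7]] [[250.2 237.5]]
   top crop [[120.0, 403.0], [124.0, 271.0], [273.0, 279.0], [269.0, 419.0], [250.0, 406.0], [253.0, 275.0], [130.0, 416.0], [134.0, 275.0]]
   side crop [[503.0, 182.0], [620.0, 158.0], [650.0, 171.0], [523.0, 197.0], [529.0, 272.0], [651.0, 246.0], [496.0, 106.0], [618.0, 83.0]]
10 [[361.2 316.8]] [[250.6 238.9]]
   top crop [[113.0, 403.0], [117.0, 271.0], [274.0, 279.0], [271.0, 419.0], [241.0, 405.0], [244.0, 275.0], [134.0, 417.0], [138.0, 275.0]]
   side crop [[502.0, 173.0], [618.0, 150.0], [651.0, 177.0], [524.0, 203.0], [528.0, 270.0], [649.0, 244.0], [496.0, 104.0], [619.0, 81.0]]
15 [[363.3 316.8]] [[251.1 240.5]]
   top crop [[107.0, 404.0], [11
[... 497 characters left out ...]
13.0], [525.0, 263.0], [645.0, 237.0], [497.0, 102.0], [620.0, 79.0]]
25 [[367.4 316.9]] [[252.1 243.9]]
   top crop [[96.0, 405.0], [100.0, 272.0], [275.0, 278.0], [272.0, 417.0], [214.0, 403.0], [217.0, 274.0], [148.0, 419.0], [152.0, 276.0]]
   side crop [[497.0, 148.0], [614.0, 125.0], [652.0, 192.0], [526.0, 218.0], [523.0, 258.0], [643.0, 233.0], [498.0, 102.0], [621.0, 79.0]]
30 [[369.3 316.8]] [[252.5 245.7]]
   top crop [[92.0, 406.0], [96.0, 272.0], [275.0, 278.0], [272.0, 416.0], [205.0, 403.0], [208.0, 273.0], [154.0, 420.0], [157.0, 276.0]]
   side crop [[495.0, 140.0], [613.0, 117.0], [652.0, 196.0], [526.0, 222.0], [522.0, 253.0], [641.0, 228.0], [498.0, 102.0], [622.0, 79.0]]
```

```bash
cat > fit.py <<'E'
from h import *
from scipy.optimize import minimize
def fit(tcp,yaw=-2,x0=(20,0,0,0)):
    Rz=R.from_euler('z',yaw,degrees=True)
    a=np.linspace(0,2*np.pi,60)
    neck=np.concatenate([np.c_[31*np.cos(a),31*np.sin(a),np.full(60,z)] for z in(58,74.)])
    box=np.array([[x,y,z] for x in(-31,31) for y in(-31,31) for z in(0,56.)])
    M=np.concatenate([neck,box])-[0,0,41]
    S={}
    for n in('top','side'):
        im=viewer.snapshot(n);lo=im.min(2).astype(int);sat=im.max(2).astype(int)-lo
        white=((lo>120)&(sat<40)).astype(np.uint8)
        bg=((sat>=45)|((lo>95)&(lo<=160)&(im[...,2].astype(int)>im[...,0]+4)))
        k,lab=cv2.connectedComponents(white)
        u,v=proj(n,[tcp+[0,0,10]])[0].astype(int)
        win=lab[v-12:v+13,u-12:u+13];l=np.bincount(win[win>0]).argmax()
        S[n]=((lab==l),bg)
        cv2.imwrite(f'pics/fit_{n}.png',im[:,:,::-1])
    def cost(p,ret=False):
        Rj=Rz*R.from_euler('x',p[0],degrees=True);P=tcp+np.array(p[1:4])+Rj.apply(M);c=0
        for n,(w,b) in S.items():
            h=np.zeros(w.shape,np.uint8);cv2.fillConvexPoly(h,cv2.convexHull((proj(n,P)*16).astype(np.int32)),1,shift=4)
            c+=(w&(h==0)).sum()+(b&(h>0)).sum()
        return float(c)
    best=min((minimize(cost,(t,0,y,z),method='Nelder-Mead',options=dict(initial_simplex=np.array([(t,0,y,z)]*5)+np.vstack([np.zeros(4),np.diag([6,4,6,5.])]))) for t in(0,12,25,38) for y in(0,-8) for z in (0,)),key=lambda q:q.fun)
    print('white px',{n:int(s[0].sum()) for n,s in S.items()},'fit tau,dx,dy,dz',best.x.round(1),best.fun);return best.x
if __name__=='__main__': fit(r.sense()['tool_pos'])
E
python3 fit.py
```

```text
white px {'top': 2901, 'side': 5266} fit tau,dx,dy,dz [12.2 -1.7 -6.5 -5.7] 3188.0
```

```bash
sed -i "s/lo>120)&(sat<40)/lo>165)\&(sat<45)/; s/S\[n\]=((lab==l),bg)/W=np.zeros(lo.shape,bool);W[v-45:v+50,u-40:u+45]=1;S[n]=((lab==l)\&W,bg\&W)/" fit.py; python3 fit.py
python3 - <<'E'
import cv2
b=cv2.imread('pics/fit_side.png');print(b[255,250],b[285,262],b[300,255],b[240,225]);
E
```

```text
white px {'top': 827, 'side': 1335} fit tau,dx,dy,dz [41.7  0.4  0.1 -0.3] 119.0
[255 255 255] [168 169 170] [169 170 170] [80 77 74]
```

Run:
```python
import cv2
b=cv2.imread('pics/fit_side.png');t=cv2.imread('pics/fit_top.png')
g=lambda x,y:(int(y/3+200),int((x)/3+60))
for p in((585,190),(590,120),(540,150),(590,235),(540,240),(640,190),(600,275)):print('side',p,b[g(*p)])
g=lambda x,y:(int(y/3+200),int(x/3+290))
for p in((150,350),(200,350),(255,350),(175,300),(295,350),(275,260),(220,260)):print('top',p,t[g(*p)])
```

```text
side (585, 190) [255 255 255]
side (590, 120) [155 165 168]
side (540, 150) [147 157 160]
side (590, 235) [151 161 164]
side (540, 240) [150 160 163]
side (640, 190) [254 255 255]
side (600, 275) [104 106 106]
top (150, 350) [149 162 166]
top (200, 350) [222 234 237]
top (255, 350) [159 175 178]
top (175, 300) [222 233 237]
top (295, 350) [209 226 228]
top (275, 260) [135 136 135]
top (220, 260) [47 49 51]
```

Jar pixels are warm (R−B ≥ 8) or near-white and the block is neutral, so I segment on that.

```bash
python3 - <<'E'
s=open('fit.py').read()
i=s.index('        white=');j=s.index('        k,lab')
s=s[:i]+"""        rb=im[...,0].astype(int)-im[...,2]
        white=(((lo>110)&(rb>=7)&(sat<45))|(lo>225)).astype(np.uint8)
        white=cv2.morphologyEx(white,cv2.MORPH_OPEN,np.ones((3,3),np.uint8))
        bg=(sat>=50)|((lo>95)&(lo<185)&(rb<6))
"""+s[j:]
open('fit.py','w').write(s)
E
python3 fit.py
```

```text
white px {'top': 2359, 'side': 2366} fit tau,dx,dy,dz [28.6  0.3 -1.9 -5.9] 149.0
```

The fit is good: the jar is rotated 28.6° in the jaws with the mouth leaning to −y. I tip the tool to take out most of that and re-measure.

Emit:
carry_out --commands '[[[55,0,0,0,0,-5,0],[55,0,0,0,0,-10,0],[55,0,0,0,0,-15,0],[55,0,0,0,0,-18,0],[55,0,0,0,0,-18,0]]]' --grip_force 100

```text
time: 21.52
tool_pos: [467.9, -171.8, 134.6]
tcp_rot: [-178.7, 62.9, 89.2]
ft_force: [1.0, -0.2, -2.8]
finger_gap: 61.1
```

Run:
```python
from fit import *
s=r.sense();print({k:np.round(s[k],2) for k in('joint_pos','tool_pos','tcp_rot','ft_force')})
p=fit(s['tool_pos'])
A=R.from_euler('xyz',s['tcp_rot'],degrees=True)
for d in ([1,0,0],[0,1,0],[0,0,1]): print(A.inv().apply(d).round(3))
```

```text
{'joint_pos': array([  9.89,  14.5 , 112.63, -61.26,  82.8 ,  37.57]), 'tool_pos': array([ 467.87, -171.78,  134.64]), 'tcp_rot': array([-178.7 ,   62.87,   89.16]), 'ft_force': array([ 1.03, -0.18, -2.82])}
white px {'top': 2093, 'side': 2716} fit tau,dx,dy,dz [ 5.9  0.9 -4.5 -0.4] 225.0
[ 0.007  0.999 -0.036]
[ 0.456 -0.035 -0.889]
[-0.89  -0.01  -0.456]
```

Emit:
carry_out --commands '[[[55,15,4,6,0,-1,0],[55,35,4.3,16,0,-2,0],[55,54,4.3,26,0,-2,0],[55,54,4.3,26,0,-2,0],[55,54,4.3,26,0,-2,0]]]'

```text
time: 22.25
tool_pos: [472.8, -170.9, 77.0]
tcp_rot: [-179.1, 64.9, 88.7]
ft_force: [0.7, 0.1, -2.3]
finger_gap: 60.9
```

Run:
```python
from fit import *
s=r.sense();print({k:np.round(s[k],2) for k in('joint_pos','tool_pos','tcp_rot','ft_force')})
p=fit(s['tool_pos']);c=s['tool_pos']+p[1:];Rj=R.from_euler('x',p[0],degrees=True)
print('centre41',c,'foot',c+Rj.apply([0,0,-41]))
A=R.from_euler('xyz',s['tcp_rot'],degrees=True)
for d in ([1,0,0],[0,1,0],[0,0,1]): print(A.inv().apply(d).round(3))
```

```text
{'joint_pos': array([ 10.49,  24.07, 110.34, -63.35,  81.1 ,  44.74]), 'tool_pos': array([ 472.78, -170.95,   77.  ]), 'tcp_rot': array([-179.13,   64.86,   88.71]), 'ft_force': array([ 0.71,  0.1 , -2.27])}
white px {'top': 1676, 'side': 2455} fit tau,dx,dy,dz [ 4.6  0.8 -5.1 -1.2] 228.0
centre41 [ 473.54045618 -176.00184584   75.81487622] foot [ 473.54045618 -172.69108709   34.94876708]
[ 0.01   0.999 -0.036]
[ 0.425 -0.036 -0.905]
[-0.905 -0.006 -0.425]
```

Emit:
carry_out --commands '[[[55,1,0,-2,0,0,0],[55,10,0,2.4,0,0,0],[55,15,0,4.8,0,0,0],[55,19,0,6.7,0,0,0],[55,19,0,6.7,0,0,0]]]'

```text
time: 22.98
tool_pos: [471.9, -169.1, 56.2]
tcp_rot: [-178.9, 65.0, 88.9]
ft_force: [-1.6, -0.7, 3.3]
finger_gap: 61.2
```

Run:
```python
from fit import *
s=r.sense();print({k:np.round(s[k],2) for k in('tool_pos','tcp_rot','ft_force','wrist_torque')})
p=fit(s['tool_pos']);c=s['tool_pos']+p[1:];Rj=R.from_euler('x',p[0],degrees=True)
print('centre41',c,'foot',c+Rj.apply([0,0,-41]))
```

```text
{'tool_pos': array([ 471.88, -169.14,   56.21]), 'tcp_rot': array([-178.87,   65.  ,   88.94]), 'ft_force': array([-1.58, -0.68,  3.28]), 'wrist_torque': array([-0.31,  0.09, -0.26])}
white px {'top': 1584, 'side': 2241} fit tau,dx,dy,dz [ 3.1  0.4 -4.2  7.6] 328.0
centre41 [ 472.32109222 -173.32429433   63.82102909] foot [ 472.32109222 -171.12667943   22.87996793]
```

Run:
```python
from h import *
a=cv2.imread('pics/fit_top.png')[:,:,::-1];b=cv2.imread('pics/fit_side.png')[:,:,::-1]
crop(np.hstack([a[260:360,305:395],b[230:350,205:305][10:110]]),0,0,190,100,4,'pics/t8.png')
```

```text
(no output)
```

View pics/t8.png

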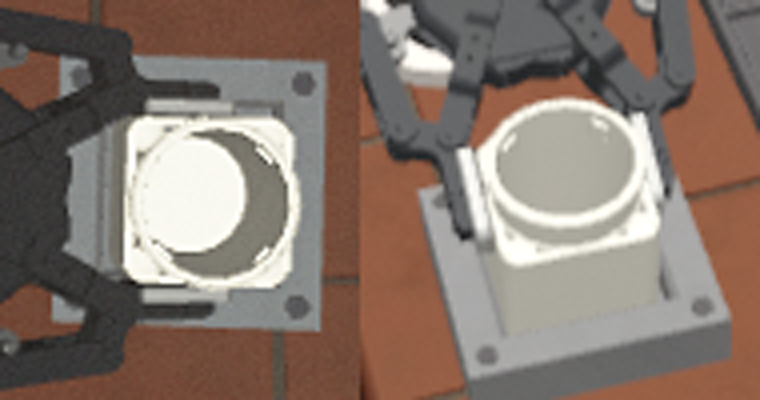

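The jar's foot has entered the pocket with a slight lean left (right panel: foot at (570,320)). I ease it down with a light grip, then release.

Emit:
carry_out --commands '[[[55,0.6,0,-1.4,0,0,0],[55,2.5,0,-0.5,0,-1,0],[55,4.3,0,0.3,0,-2,0],[55,4.3,0,0.3,0,-2,0]]]' --grip_force 25

```text
time: 23.58
tool_pos: [473.5, -167.2, 54.6]
tcp_rot: [-179.3, 67.2, 88.6]
ft_force: [-2.2, 3.3, 19.5]
finger_gap: 60.9
```

Run:
```python
from h import *
s=r.sense();print({k:np.round(s[k],2) for k in('joint_pos','tool_pos','tcp_rot','ft_force','wrist_torque')})
A=R.from_euler('xyz',s['tcp_rot'],degrees=True);print(A.inv().apply([0,0,1]).round(3))
```

```text
{'joint_pos': array([ 11.54,  29.19, 108.63, -64.76,  81.89,  48.48]), 'tool_pos': array([ 473.47, -167.15,   54.64]), 'tcp_rot': array([-179.28,   67.17,   88.63]), 'ft_force': array([-2.2 ,  3.25, 19.55]), 'wrist_torque': array([-2.6 ,  0.07, -0.56])}
[-0.922 -0.005 -0.388]
```

Emit:
carry_out --commands '[[[62,-1,0,-0.5,0,0,0],[66,-2,0,-1,0,0,0],[75,-2,0,-1,0,0,0],[85,-2,0,-1,0,0,0],[85,-2,0,-1,0,0,0]]]'

```text
time: 24.2
tool_pos: [471.9, -167.2, 53.8]
tcp_rot: [-178.8, 66.9, 89.0]
ft_force: [1.3, -1.4, 0.1]
finger_gap: 84.9
```

Emit:
carry_out --commands '[[[85,-18,0,-8,0,0,0],[85,-46,0,-19,0,0,0],[85,-92,0,-39,0,0,0],[85,-140,0,-59,0,0,0],[85,-140,0,-59,0,0,0]]]'

```text
time: 24.82
tool_pos: [475.4, -167.6, 210.3]
tcp_rot: [179.9, 66.8, 87.9]
ft_force: [0.2, -0.2, -1.2]
finger_gap: 85.1
```

Run:
```python
from fit import *
s=r.sense();print({k:np.round(s[k],2) for k in('joint_pos','tool_pos','tcp_rot','ft_force')})
p=fit(np.array([473.4,-170.5,49]))
print(tool([600,-60,230],[180,45,88]))
print(tool([600,30,150],[180,0,88]))
rings('q0')
a=cv2.imread('pics/fit_top.png')[:,:,::-1];b=cv2.imread('pics/fit_side.png')[:,:,::-1]
crop(np.hstack([a[250:360,300:410],b[150:260,255:385],b[230:340,205:295]]),0,0,330,110,2.4,'pics/t9.png')
```

```text
{'joint_pos': array([ 11.37,   9.72, 110.98, -63.44,  88.99,  33.26]), 'tool_pos': array([ 475.41, -167.61,  210.35]), 'tcp_rot': array([179.92,  66.83,  87.88]), 'ft_force': array([ 0.16, -0.24, -1.17])}
white px {'top': 1625, 'side': 2243} fit tau,dx,dy,dz [ 0.  -0.5 -0.8  0.3] 383.0
(array([  21.4,  122.6, -113. ]), array([-0.27, 21.83,  0.27]))
(array([ 130.4,  119.9, -164.2]), array([-0.37, 66.83,  0.16]))
top [(113, np.float64(676.0), np.float64(64.0)), (109, np.float64(663.0), np.float64(-26.0)), (581, np.float64(628.0), np.float64(46.0)), (72, np.float64(636.0), np.float64(-23.0)), (110, np.float64(590.0), np.float64(36.0))]
side [(3969, np.float64(630.0), np.float64(-46.0))]
```

View pics/t9.png

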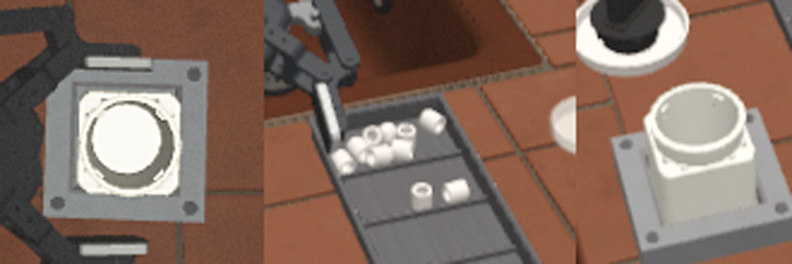

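The jar is upright and seated: fit tilt 0°, height +0.3 mm. Now a close look at the rings, top and side together.

Run:
```python
from h import *
a=cv2.imread('pics/q0_top.png');b=cv2.imread('pics/q0_side.png')
A=cv2.resize(a[168:246,186:246],None,fx=7,fy=7,interpolation=cv2.INTER_CUBIC)
B=cv2.resize(b[190:245,278:350],None,fx=5,fy=5,interpolation=cv2.INTER_CUBIC)
C=np.zeros((546,780,3),np.uint8);C[:,:420]=A;C[:275,420:780]=B
cv2.imwrite('pics/t10.png',C)
```

```text
(no output)
```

View pics/t10.png

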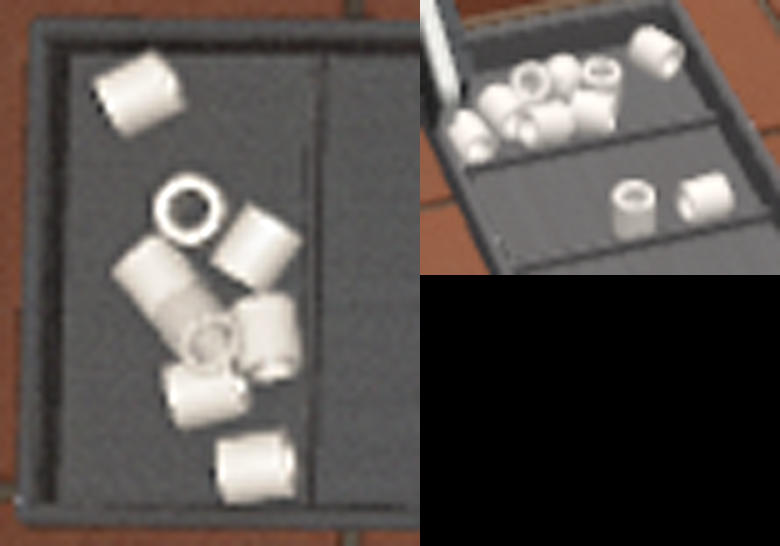

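Reading the crop (7x, offset (186,168)): bay 1 holds 8 rings. A (140,93), C (257,247), D (155,275), F (267,335), G (205,393) and H (257,467) lie flat and B (190,210) stands. E (205,325) leans steeply against G/F. Bay 2 has 2 free rings. There is no finger room in the cluster, so I will hold the tray's near wall in empty bay 3 and shake it gently along x to loosen the pile.

Run:
```python
from h import *
print(tool([560,-66,200],[180,18,89.6])); print(tool([576.5,-66,120],[180,0,89.6]))
```

```text
(array([ 44.6,  83.9, -95.2]), array([-1.61, 48.87, -0.86]))
(array([118.2, 101.2, -64.4]), array([-1.49, 66.87, -1.13]))
```

Emit:
carry_out --commands '[[[60,20,40,-45,-0.3,10,-0.2],[60,45,84,-95,-0.6,20,-0.4],[60,60,84,-95,-1,30,-0.6],[40,70,90,-90,-1.2,40,-0.8],[30,90,101,-80,-1.5,50,-1]]]'

```text
time: 25.65
tool_pos: [578.2, -61.8, 152.9]
tcp_rot: [180.0, 16.6, 89.7]
ft_force: [0.4, -0.2, -1.2]
finger_gap: 30.0
```

Emit:
carry_out --commands '[[[30,0,0,0,0,10,0],[30,0,0,0,0,17,0],[30,0,0,0,0,17,0],[30,0,0,0,0,17,0]]]'

```text
time: 26.15
tool_pos: [576.8, -62.5, 152.1]
tcp_rot: [-179.8, -0.0, 89.6]
ft_force: [-0.6, 0.4, 0.3]
finger_gap: 30.0
```

Run:
```python
from h import *
s=r.sense();print({k:np.round(s[k],2) for k in('time','joint_pos','tool_pos','tcp_rot','finger_gap')})
print(tool([576.5,-66,24],[180,0,89.6]))
```

```text
{'time': np.float64(26.15), 'joint_pos': array([-1.123e+01,  8.410e+00,  9.467e+01, -2.000e-02,  7.711e+01,
       -1.084e+01]), 'tool_pos': array([576.79, -62.49, 152.13]), 'tcp_rot': array([-1.7981e+02, -1.0000e-02,  8.9610e+01]), 'finger_gap': np.float64(29.99)}
(array([ -3.5,   0.2, 128.1]), array([-0.19, -0.01,  0.01]))
```

Emit:
carry_out --commands '[[[30,-3.5,0,60,0,0,0],[30,-3.5,0,105,0,0,0],[30,-3.5,0,120,0,0,0],[30,-3.5,0,127,0,0,0],[30,-3.5,0,127,0,0,0]]]'

```text
time: 26.78
tool_pos: [578.6, -65.7, 28.0]
tcp_rot: [179.9, -0.1, 89.7]
ft_force: [-0.0, -0.1, 0.3]
finger_gap: 30.0
```

Emit:
carry_out --commands '[[[15,0,0,0,0,0,0],[1,0,0,0,0,0,0],[0,0,0,0,0,0,0],[0,0,0,0,0,0,0],[0,0,0,0,0,0,0]]]' --grip_force 70

```text
time: 27.4
tool_pos: [578.6, -66.2, 28.5]
tcp_rot: [179.9, -0.1, 89.6]
ft_force: [-1.2, 0.6, 5.9]
finger_gap: 1.3
```

Run:
```python
from h import *
s=r.sense();print({k:np.round(s[k],2) for k in('time','tool_pos','tcp_rot','ft_force','finger_gap')})
rings('q1')
```

```text
{'time': np.float64(27.4), 'tool_pos': array([578.61, -66.22,  28.48]), 'tcp_rot': array([ 1.799e+02, -1.000e-01,  8.962e+01]), 'ft_force': array([-1.22,  0.64,  5.87]), 'finger_gap': np.float64(1.26)}
top [(37, np.float64(683.0), np.float64(90.0)), (352, np.float64(660.0), np.float64(82.0)), (6846, np.float64(631.0), np.float64(-7.0)), (569, np.float64(626.0), np.float64(-99.0)), (669, np.float64(623.0), np.float64(-118.0))]
side [(86, np.float64(680.0), np.float64(64.0)), (315, np.float64(662.0), np.float64(-19.0)), (2114, np.float64(631.0), np.float64(-98.0))]
```

Emit:
carry_out --commands '[[[0,0,25,-0.5,0,0,0],[0,0,0,-0.5,0,0,0],[0,0,25,-0.5,0,0,0],[0,0,0,-0.5,0,0,0],[0,0,0,-0.5,0,0,0]]]'

```text
time: 28.12
tool_pos: [576.6, -66.1, 27.1]
tcp_rot: [-179.9, -0.1, 89.6]
ft_force: [-1.1, -1.1, -2.4]
finger_gap: 0.9
```

Run:
```python
from h import *
s=r.sense();print({k:np.round(s[k],2) for k in('time','tool_pos','tcp_rot','ft_force','finger_gap')})
for n in('side',):
    im=viewer.snapshot(n);cv2.imwrite('pics/q2_side.png',im[:,:,::-1])
    g=im.min(2)[188:245,270:352]
    for row in g[::2]: print(''.join(' .:-=+*#%@'[min(9,int(v)//26)] for v in row))
```

```text
{'time': np.float64(28.12), 'tool_pos': array([576.59, -66.07,  27.13]), 'tcp_rot': array([-1.7991e+02, -1.3000e-01,  8.9610e+01]), 'ft_force': array([-1.06, -1.06, -2.43]), 'finger_gap': np.float64(0.92)}
................::::::::::::-:::::::::::..........::::----:--:::::::::::::-:::::::
.........................::::::::.................:------==-::::::::::::::::-:::::
...................................................::::::--=-::::::::::::::::::.::
...................................................::::::::-=-::::::::::::::::-:::
..::-:............................................-*%%%*-:::-=-:::::::::::::::::::
------............................................+%@@@@%=:::-==-::::::::::::::::-
-:-==:............................................-#%@@%%#=::::==-::::::::::::::::
:::-==.............................................:+#%%#**=:::--=-:::::::::::::::
::::::.............................................:-*%#=---:::::-=-::::::::::::::
:::::...............................................:-=======:::::-=-:::::::::::::
::::.:::..::::......................................:-----==+=-:
[... 812 characters left out ...]
:.....:-===*%%%%%%%%%%%%%%%#+:::::==
.......:::...::::-:......:....::........::::::.....:-====++******###*****+=-::::--
..........:::::::::::........:::..........::......-======+*******++=======---=::::
:::.........:::::::::.........::............:...:=========++++++=-----:::-----::::
:::::..........::::::...................:::..:--=======------:::----===========:::
::::::::..........:...............::..:-======------:::----=====================-:
::::::::::.....::........::..::......:-----::-----===============================-
:::::::::::::....:::.......:=:-*#+-..:--==========================================
::::::::::::::::::::.:...:=++-.-++-.:-============================================
```

Emit:
carry_out --commands '[[[0,0,30,0,0,0,0],[0,0,0,0,0,0,0],[0,0,30,0,0,0,0],[0,0,0,0,0,0,0],[0,0,0,1,0,0,0]]]'

```text
time: 28.8
tool_pos: [575.6, -65.6, 24.8]
tcp_rot: [-179.8, -0.2, 89.6]
ft_force: [-1.0, -0.5, -3.9]
finger_gap: 1.4
```

Emit:
carry_out --commands '[[[0,0,0,0.5,0,0,0],[0,0,0,0.5,0,0,0],[12,0,0,0.5,0,0,0],[25,0,0,0.5,0,0,0],[30,0,0,0,0,0,0]]]'

```text
time: 29.42
tool_pos: [578.2, -66.0, 26.8]
tcp_rot: [180.0, -0.1, 89.6]
ft_force: [0.3, -0.4, 0.5]
finger_gap: 30.0
```

Emit:
carry_out --commands '[[[30,0,0,-60,0,0,0],[30,0,0,-120,0,0,0],[30,90,-120,-180,0,0,0],[30,-60,-120,-180,0,0,0],[30,-60,-120,-180,0,0,0]]]'

```text
time: 30.05
tool_pos: [456.9, -124.9, 207.2]
tcp_rot: [179.9, -0.1, 89.8]
ft_force: [0.1, -1.8, -0.0]
finger_gap: 29.9
```

Run:
```python
from h import *
s=r.sense();print({k:np.round(s[k],2) for k in('time','tool_pos','tcp_rot','ft_force','finger_gap')})
rings('q3')
im=cv2.imread('pics/q3_top.png');g=im.min(2)[166:250,183:352]
for n,c in(('top',g),):
    m=(g>105).astype(np.uint8);k,_,st,ce=cv2.connectedComponentsWithStats(m)
    for s_,c_ in zip(st[1:],ce[1:]):
        if s_[4]>15: print(s_.tolist(),c_.round(1))
for row in im.min(2)[166:248,186:246]: print(''.join(' .:-=+*#%@'[min(9,int(v)//26)] for v in row))
```

```text
{'time': np.float64(30.05), 'tool_pos': array([ 456.93, -124.88,  207.2 ]), 'tcp_rot': array([ 1.7993e+02, -8.0000e-02,  8.9850e+01]), 'ft_force': array([ 0.11, -1.84, -0.  ]), 'finger_gap': np.float64(29.95)}
top [(111, np.float64(678.0), np.float64(63.0)), (428, np.float64(643.0), np.float64(38.0)), (169, np.float64(661.0), np.float64(-21.0)), (69, np.float64(653.0), np.float64(55.0)), (110, np.float64(646.0), np.float64(72.0)), (114, np.float64(622.0), np.float64(69.0))]
side [(4083, np.float64(631.0), np.float64(-44.0))]
[17, 9, 13, 11, 111] [22.7 13.9]
[28, 12, 18, 46, 428] [38.3 35. ]
[70, 14, 11, 22, 169] [74.6 24. ]
[23, 24, 11, 11, 69] [27.6 29.3]
[12, 28, 11, 13, 110] [17.1 33.8]
[13, 42, 13, 14, 114] [18.9 48.4]
.:.::.:::.::::::.:..:..:..:::::::...::::::::.:::..::.::::.:.
......::.:..:::..:......:..::::...:.::.:.:::.:::..::...:.:.:
..:...:...::::......::.::.::::::::::...::..::::...::.:::.::.
::.::.:..:.:::...::........::.....:.:.:..:.:.:::..::...:.:::
.:..::::::::::::::::......::.::::.::.:::::::::::::::::::::::
:.:.::--::::-:::--:-:-::---:-:-:-:-:---:--:-::----------:-:-
:
[... 3934 characters left out ...]
------------:-:--------------
::.:-:...----------------------------------:-:--------------
::::-:...----------------------------------:-:--------------
.:.:-:...:::--:--:-:::--:---:::-:-:--------:-::---:-:-:-:---
...:-:.:.:::::::::::::::::::::::::::::::::::::::::::::::::.:
...::-:::::::::::::::::::::::::::::::-:::::::::-::::::::::::
...:--::---:--::-::--:--:-----:------::--::-:-:::::::::::-::
.:.::::::::..::::::::::::.:::::..:.:::::::::::::::::.::.::::
.......::..:...:...::....:..:...:.:.:..:::::...:.::..::::.:.
............:..:.....:..:....::........:..::.::..:::::::::::
......:....:.....:.:......:.......::..:..:::::::.::..:::::.:
....:....:.....:.....:..:..:.:..::::::::.:::::::.::..:::.:::
```

The shake worked: bay 1 now shows 8 separate rings (blob areas about 110 each, none leaning) and bay 2 has its 2. I measure the two easiest to pick, the lowest-right in bay 1 (crop col 37, row 52) and the lower one in bay 2.

Run:
```python
from h import *
im=cv2.imread('pics/q3_top.png')
m=(im.min(2)>125).astype(np.uint8)
def comp(c0,r0,c1,r1):
    k=np.zeros_like(m);k[r0:r1,c0:c1]=m[r0:r1,c0:c1];ys,xs=np.nonzero(k);u=[(xs.min()+xs.max())/2,(ys.min()+ys.max())/2]
    print((xs.min(),xs.max(),ys.min(),ys.max()),u,back('top',[u],14)[0].round(1));return back('top',[u],14)[0]
a=comp(186+32,166+46,186+43,166+58)
g=im.min(2)[166+12:166+38,183+66:183+90]
for row in g: print(''.join(' .:-=+*#%@'[min(9,int(v)//26)] for v in row))
# ribs/walls now: column profile in bay rows near bottom of the tray
pr=im[225:238,:,:].mean((0,2));print('cols dark/bright',[ (c,int(pr[c])) for c in range(186,350) if abs(pr[c]-np.median(pr[190:345]))>9])
pc=im[:, 320:335,:].mean((1,2));print([(r_,int(pc[r_])) for r_ in range(165,250)][::2])
print('target',a)
print(tool([a[0]-8,a[1],80],[180,0,89.6]),tool([a[0]-8,a[1],29.5],[180,0,89.6]))
```

```text
(np.int64(218), np.int64(228), np.int64(212), np.int64(222)) [np.float64(223.0), np.float64(217.0)] [617.1  34.   14. ]
-----------------:-:----
-------:::-------:-::---
-------=---:-----:::----
-----+*##++=-----:-:----
-----*#%%%%%#+---:::----
----=*#%%%%%#*---:-:----
--:-=##%%%%##+---::::---
---:+##%%%%##+---:::----
---:*#%%%%%##=---:::----
----*#%%%%%#*=---:-:----
----*#%%%%##*=---:::----
----*%%@%%##*----:-:----
--:=*%%@%%#*+----:::----
---::=+##***+----:-:----
----:-*#%@%*-----:::----
---:-*@@#%@@*----:::----
---:=@#=---%@+---:-::---
---:#@+---:=@#=--:-:----
--::%@=---::@%=--:-:----
---:%@+----=@#=--:::----
---:+@*-::-*@+---:-:----
---:-%@*==*@#=---:-:----
----:-%@@@@@=----:::----
-----::=#*=------:-:----
-----------------:::----
-----------------:::----
cols dark/bright [(186, 73), (187, 73), (188, 65), (189, 74), (191, 68), (192, 45), (193, 41), (194, 40), (229, 71), (231, 56), (266, 66), (268, 55), (303, 68), (304, 74), (305, 69), (341, 60), (342, 67), (346, 75), (347, 73), (349, 74)]
[(165, 71), (167, 71), (169, 72), (171, 83), (173, 45), (175, 65), (177, 82), (179, 84), (181, 85), (183, 85), (185, 81), (187, 86), (189, 84), (191, 82), (193, 84), (195, 84), (197, 86), (199, 85), (201, 86), (203, 84), (205, 85), (207, 87), (209, 85), (211, 86), (213, 87), (215, 86), (217, 87), (219, 86), (221, 88), (223, 87), (225, 87), (227, 86), (229, 89), (231, 87), (233, 87), (235, 88), (237, 88), (239, 84), (241, 78), (243, 63), (245, 76), (247, 75), (249, 74)]
target [617.12650788  34.01366795  14.        ]
(array([164.5, 150.7, 129.1]), array([ 0.18,  0.07, -0.17])) (array([164.6, 150.6, 179.6]), array([ 0.18,  0.07, -0.17]))
```

Emit:
carry_out --commands '[[[30,60,50,20,0,0,0],[30,120,100,40,0,0,0],[30,164.5,150.5,80,0,0,0],[30,164.5,150.5,120,0,0,0],[30,164.5,150.5,129,0,0,0]]]' --grip_force 30

```text
time: 30.78
tool_pos: [608.2, 41.4, 73.0]
tcp_rot: [-179.7, -0.2, 89.8]
ft_force: [-0.5, -0.0, 0.0]
finger_gap: 29.9
```

Emit:
carry_out --commands '[[[28,0,0,0,0,0,0],[28,0,0,0,0,0,0]]]'

```text
time: 31.02
tool_pos: [609.6, 38.5, 78.5]
tcp_rot: [179.9, -0.1, 89.6]
ft_force: [-0.0, -0.8, 0.1]
finger_gap: 27.7
```

Run:
```python
from h import *
s=r.sense();print({k:np.round(s[k],2) for k in('time','tool_pos','tcp_rot','ft_force','finger_gap')})
print(tool([609.1,34,29.5],[180,0,89.6]))
```

```text
{'time': np.float64(31.02), 'tool_pos': array([609.64,  38.54,  78.52]), 'tcp_rot': array([ 1.7994e+02, -1.2000e-01,  8.9620e+01]), 'ft_force': array([-0.03, -0.77,  0.11]), 'finger_gap': np.float64(27.67)}
(array([-4.7, -0.6, 49. ]), array([ 0.06, -0.12,  0.02]))
```

Emit:
carry_out --commands '[[[28,-4.7,-0.6,0,0,0,10],[28,-4.7,-0.6,0,0,0,20],[28,-4.7,-0.6,0,0,0,30],[28,-4.7,-0.6,0,0,0,40],[28,-4.7,-0.6,0,0,0,50]]]'

```text
time: 31.65
tool_pos: [609.6, 33.2, 80.0]
tcp_rot: [180.0, -0.2, 39.2]
ft_force: [1.2, -0.1, -0.6]
finger_gap: 27.8
```

Emit:
carry_out --commands '[[[28,0,0,0,0,0,10],[28,0,0,0,0,0,20],[28,0,0,0,0,0,30],[28,0,0,0,0,0,39.6],[28,0,0,0,0,0,39.6]]]'

```text
time: 32.28
tool_pos: [609.5, 33.3, 79.6]
tcp_rot: [-179.9, -0.2, 0.0]
ft_force: [0.1, 0.3, 0.4]
finger_gap: 27.7
```

Emit:
carry_out --commands '[[[28,0,0,0,0,0,0],[28,0,0,0,0,0,0]]]'

```text
time: 32.52
tool_pos: [608.6, 33.8, 77.8]
tcp_rot: [-179.9, -0.0, 0.1]
ft_force: [-0.2, 0.3, 0.5]
finger_gap: 27.7
```

Run:
```python
from h import *
s=r.sense();print({k:np.round(s[k],2) for k in('time','joint_pos','tool_pos','tcp_rot','finger_gap')})
print(tool([609.1,34,30],[180,0,0]))
```

```text
{'time': np.float64(32.52), 'joint_pos': array([-1.71, 17.08, 92.94,  0.14, 69.96, 88.1 ]), 'tool_pos': array([608.61,  33.84,  77.78]), 'tcp_rot': array([-1.7987e+02, -2.0000e-02,  1.4000e-01]), 'finger_gap': np.float64(27.7)}
(array([ 0.5, -0.1, 47.8]), array([-0.13, -0.02,  0.14]))
```

Emit:
carry_out --commands '[[[28,0.5,0,20,0,0,0],[28,0.5,0,35,0,0,0],[28,0.5,0,44,0,0,0],[28,0.5,0,48,0,0,0],[28,0.5,0,48,0,0,0]]]'

```text
time: 33.15
tool_pos: [608.8, 34.1, 28.9]
tcp_rot: [-179.9, 0.1, 0.0]
ft_force: [0.5, -0.2, -0.2]
finger_gap: 28.3
```

Emit:
carry_out --commands '[[[20,0,0,0,0,0,0],[12,0,0,0,0,0,0],[8,0,0,0,0,0,0],[8,0,0,0,0,0,0],[8,0,0,0,0,0,0]]]'

```text
time: 33.78
tool_pos: [609.5, 34.1, 30.0]
tcp_rot: [-179.9, -0.1, 0.0]
ft_force: [-0.9, -0.6, 5.7]
finger_gap: 13.7
```

Emit:
carry_out --commands '[[[8,0,0,-5,0,0,0],[8,0,0,-15,0,0,0],[8,0,0,-35,0,0,0],[8,0,0,-40,0,0,0]]]'

```text
time: 34.28
tool_pos: [610.6, 34.0, 72.1]
tcp_rot: [-179.9, -0.2, 0.0]
ft_force: [-0.3, -0.4, 0.4]
finger_gap: 13.8
```

Run:
```python
from h import *
s=r.sense();print({k:np.round(s[k],2) for k in('time','tool_pos','tcp_rot','ft_force','finger_gap')})
print(tool([625,-126,66],[180,0,0]))
im=viewer.snapshot('side');cv2.imwrite('pics/q4_side.png',im[:,:,::-1])
u=proj('side',[[609,34,55]])[0];print(u)
```

```text
{'time': np.float64(34.28), 'tool_pos': array([610.61,  34.  ,  72.15]), 'tcp_rot': array([-1.7988e+02, -2.1000e-01,  4.0000e-02]), 'ft_force': array([-0.27, -0.43,  0.44]), 'finger_gap': np.float64(13.78)}
(array([ 14.3, 160. ,   5.9]), array([-0.12, -0.21,  0.04]))
[297.03085817 198.17321652]
```

The ring is held (gap 13.8 after lifting, with the usual −2 offset). Carry it to bay 4.

Emit:
carry_out --commands '[[[8,14,60,0,0,0,0],[8,14,120,0,0,0,0],[8,14,160,0,0,0,0],[8,14,160,0,0,0,0],[8,14,160,0,0,0,0]]]'

```text
time: 34.95
tool_pos: [622.8, -125.5, 68.7]
tcp_rot: [-179.8, 0.0, 0.0]
ft_force: [-0.0, -0.1, -0.5]
finger_gap: 13.9
```

Emit:
carry_out --commands '[[[8,0,0,20,0,0,0],[8,0,0,36,0,0,0],[8,0,0,41,0,0,0],[8,0,0,41.5,0,0,0],[8,0,0,41.5,0,0,0]]]'

```text
time: 35.58
tool_pos: [623.4, -125.0, 27.6]
tcp_rot: [-179.9, 0.0, 0.1]
ft_force: [-2.2, 1.7, 9.2]
finger_gap: 13.6
```

Emit:
carry_out --commands '[[[16,0,0,0,0,0,0],[20,0,0,0,0,0,0],[28,0,0,0,0,0,0],[28,0,0,-10,0,0,0],[28,0,0,-50,0,0,0]]]'

```text
time: 36.2
tool_pos: [620.6, -125.3, 75.1]
tcp_rot: [-179.8, 0.4, 0.0]
ft_force: [-0.1, -0.1, -0.0]
finger_gap: 27.9
```

Emit:
carry_out --commands '[[[28,0,0,-20,0,0,0],[28,-90,0,-40,0,0,0],[28,-150,0,-100,0,0,0],[28,-180,0,-120,0,0,0],[28,-180,0,-120,0,0,0]]]'

```text
time: 36.83
tool_pos: [442.2, -126.8, 200.4]
tcp_rot: [-180.0, -0.2, -0.0]
ft_force: [0.1, -0.1, -0.0]
finger_gap: 28.0
```

Run:
```python
from h import *
s=r.sense();print({k:np.round(s[k],2) for k in('time','tool_pos','tcp_rot','ft_force','finger_gap')})
rings('q5')
im=cv2.imread('pics/q5_top.png')
u=[257.5,196.5];b=back('top',[u],19)[0];print('stand',b,tool([b[0]-6,b[1],80],[180,0,0]))
for row in im.min(2)[168:246:2,240:346:1]: print(''.join(' .:-=+*#%@'[min(9,int(v)//26)] for v in row))
```

```text
{'time': np.float64(36.83), 'tool_pos': array([ 442.2 , -126.79,  200.36]), 'tcp_rot': array([-179.98,   -0.2 ,   -0.  ]), 'ft_force': array([ 0.09, -0.11, -0.  ]), 'finger_gap': np.float64(28.03)}
top [(115, np.float64(678.0), np.float64(63.0)), (323, np.float64(652.0), np.float64(39.0)), (172, np.float64(661.0), np.float64(-21.0)), (70, np.float64(653.0), np.float64(55.0)), (111, np.float64(646.0), np.float64(72.0)), (102, np.float64(631.0), np.float64(-126.0)), (115, np.float64(622.0), np.float64(69.0))]
side [(4091, np.float64(631.0), np.float64(-44.0))]
stand [648.93356467 -22.02382214  19.        ] (array([ 199.4, -104.9,  120.9]), array([-0.01, -0.23, -0.01]))
::::::::::::.:.::.:::.:.::.::.:.:..::.::::::::.....::...:.:.:.......:::::......:.::....::....:.:.:.:.::::.
:::::::.:.::::::::::::::::::::::::::::::::::::::::::::::::::::::::::::::::::::::::::::::::-----------:-:.:
-:--:::::::::::::::::::::::::::::::::::::::::::::::::::::::::::::::::::::::::::::::::::::::::::::::::::-::
.............. .......................................................................................:
[... 3048 characters left out ...]
---------------:::-----------------------------------::--:
--------------------------:-:----------------------------------:::-----------------------------------::--:
--------------------------:-:----------------------------------:::-----------------------------------::--:
--------------------------:-:----------------------------------:-:-----------------------------------::--.
::::::.::::::::::::::::::::::::::::::::::::::::::::::::::::::::::::::::::::::::::::::::::::::::::::::::-::
-:-:--:::-:--::-:::-::::::-::-:::---:-:::::::::::::-::::::-:-:--::::::::::::::::::-:::::-:::::-::::::--:::
:::::..::::::::::::::::::::::::::.:::::::::.::::::::::::::::.:::::.:::::::::::.::::::::::....:::::.:::::::
```

Emit:
carry_out --commands '[[[28,60,-40,0,0,0,0],[28,120,-80,20,0,0,0],[28,200,-105,80,0,0,0],[28,200,-105,120,0,0,0],[28,200,-105,120,0,0,0]]]'

```text
time: 37.55
tool_pos: [642.3, -19.2, 71.6]
tcp_rot: [-179.8, 0.4, 0.1]
ft_force: [-0.2, -0.1, 0.3]
finger_gap: 28.2
```

Emit:
carry_out --commands '[[[28,0,0,0,0,0,0],[28,0,0,0,0,0,0],[28,0,0,0,0,0,0]]]'

```text
time: 37.92
tool_pos: [643.7, -21.4, 79.5]
tcp_rot: [-179.9, -0.1, 0.0]
ft_force: [-0.4, -0.7, -0.5]
finger_gap: 28.3
```

Run:
```python
from h import *
s=r.sense();print({k:np.round(s[k],2) for k in('time','tool_pos','tcp_rot','ft_force','finger_gap')})
print(tool([643,-22,30],[180,0,0]))
```

```text
{'time': np.float64(37.92), 'tool_pos': array([643.75, -21.44,  79.48]), 'tcp_rot': array([-1.799e+02, -1.300e-01,  1.000e-02]), 'ft_force': array([-0.38, -0.69, -0.53]), 'finger_gap': np.float64(28.29)}
(array([-0.9,  0.7, 49.5]), array([-0.1 , -0.13,  0.01]))
```

Emit:
carry_out --commands '[[[28,-0.9,0.7,20,0,0,0],[28,-0.9,0.7,35,0,0,0],[28,-0.9,0.7,45,0,0,0],[28,-0.9,0.7,49.5,0,0,0],[28,-0.9,0.7,49.5,0,0,0]]]'

```text
time: 38.55
tool_pos: [642.0, -21.6, 28.1]
tcp_rot: [-179.9, 0.0, 0.0]
ft_force: [0.2, 0.5, -0.6]
finger_gap: 27.9
```

Emit:
carry_out --commands '[[[20,0,0,0,0,0,0],[12,0,0,0,0,0,0],[8,0,0,0,0,0,0],[8,0,0,0,0,0,0],[8,0,0,0,0,0,0]]]'

```text
time: 39.17
tool_pos: [642.4, -21.7, 28.5]
tcp_rot: [-179.9, -0.0, 0.0]
ft_force: [1.3, -0.8, 2.7]
finger_gap: 14.1
```

Emit:
carry_out --commands '[[[8,0,0,-5,0,0,0],[8,0,0,-15,0,0,0],[8,0,20,-40,0,0,0],[8,-12,44,-40,0,0,0],[8,-12,44,-40,0,0,0]]]'

```text
time: 39.8
tool_pos: [629.9, -67.0, 68.9]
tcp_rot: [-179.9, -0.0, -0.1]
ft_force: [-0.1, 0.0, -0.5]
finger_gap: 14.0
```

Emit:
carry_out --commands '[[[8,0,0,20,0,0,0],[8,0,0,35,0,0,0],[8,0,0,39.5,0,0,0],[8,0,0,40,0,0,0],[8,0,0,40,0,0,0]]]'

```text
time: 40.42
tool_pos: [629.7, -65.1, 27.2]
tcp_rot: [-179.9, 0.1, 0.1]
ft_force: [0.6, -0.3, -0.5]
finger_gap: 13.9
```

Emit:
carry_out --commands '[[[16,0,0,0,0,0,0],[20,0,0,0,0,0,0],[28,0,0,0,0,0,0],[28,0,0,-10,0,0,0],[40,0,0,-50,0,0,0]]]'

```text
time: 41.05
tool_pos: [627.7, -65.3, 76.0]
tcp_rot: [-179.8, 0.4, 0.0]
ft_force: [0.9, -0.3, 0.4]
finger_gap: 40.2
```

Emit:
carry_out --commands '[[[40,0,0,-60,0,0,0],[60,-60,60,-120,0,0,0],[60,-120,80,-120,0,0,0],[60,-180,80,-120,0,0,0],[60,-180,80,-120,0,0,0]]]'

```text
time: 41.68
tool_pos: [448.0, -146.7, 199.0]
tcp_rot: [-179.9, -0.0, -0.0]
ft_force: [0.3, -0.3, 1.0]
finger_gap: 59.9
```

Run:
```python
from h import *
s=r.sense();print({k:np.round(s[k],2) for k in('time','tool_pos','tcp_rot','finger_gap')})
rings('q6')
im=cv2.imread('pics/q6_top.png')[:,:,::-1];sd=cv2.imread('pics/q6_side.png')[:,:,::-1]
w=(im.min(2)>120).astype(np.uint8);k=np.zeros_like(w);k[275:350,200:280]=w[275:350,200:280]
c=max(cv2.findContours(k,0,2)[0],key=cv2.contourArea);h=cv2.convexHull(c);e=cv2.minEnclosingCircle(h);print('dish',e,back('top',[e[0]],13))
# stopper: dark pixels in side near the expected place; tab top corners from side
d=(sd.max(2)<75).astype(np.uint8);P=proj('side',[[464.3,5.8,z] for z in(4,62)]);print(P)
k=np.zeros_like(d);u,v=P.mean(0).astype(int);k[v-40:v+40,u-35:u+35]=d[v-40:v+40,u-35:u+35]
n,_,st,ce=cv2.connectedComponentsWithStats(k);print([(a.tolist(),b.round(1).tolist()) for a,b in zip(st[1:],ce[1:]) if a[4]>50])
t=(im.max(2)<75).astype(np.uint8);k=np.zeros_like(t);k[275:350,200:280]=t[275:350,200:280]
n,_,st,ce=cv2.connectedComponentsWithStats(k);print('top',[(a.tolist(),b.round(1).tolist(),back('top',[b],25)[0].round(1)) for a,b in zip(st[1:],ce[1:]) if a[4]>50])
A=cv2.resize(im[165:350,180:400],None,fx=2.2,fy=2.2);B=cv2.resize(sd[150:340,195:375],None,fx=1.7,fy=2.142)
B=cv2.resize(sd[150:340,195:375],(306,A.shape[0]));cv2.imwrite('pics/t11.png',np.hstack([A,B])[:,:,::-1])
```

```text
{'time': np.float64(41.68), 'tool_pos': array([ 448.03, -146.69,  199.04]), 'tcp_rot': array([-1.7992e+02, -4.0000e-02, -4.0000e-02]), 'finger_gap': np.float64(59.95)}
top [(113, np.float64(678.0), np.float64(63.0)), (323, np.float64(652.0), np.float64(39.0)), (108, np.float64(667.0), np.float64(-21.0)), (69, np.float64(653.0), np.float64(55.0)), (111, np.float64(646.0), np.float64(72.0)), (70, np.float64(639.0), np.float64(-66.0)), (102, np.float64(631.0), np.float64(-126.0)), (114, np.float64(622.0), np.float64(69.0))]
side [(4081, np.float64(631.0), np.float64(-44.0))]
dish ((248.106201171875, 314.4725646972656), 36.518680572509766) [[461.97964433  -6.62856948  13.        ]]
[[227.0398391  244.63103583]
 [224.31894053 220.17669767]]
[([211, 192, 36, 60, 1277], [228.9, 220.6])]
top [([223, 296, 36, 36, 995], [240.2, 313.7], array([464.1,   3.9,  25. ])), ([262, 313, 18, 37, 93], [271.4, 331.3], array([436.7, -44.8,  25. ]))]
```

Script counts: bay 1 has 7 rings, bay 2 has 1, bay 3 has 1 and bay 4 has 1, all single-ring blob sizes, 10 in total. The stopper is still at (464,4). Fetch it.

Emit:
carry_out --commands '[[[60,5,-40,0,0,0,-10],[60,10,-100,20,0,0,-20],[60,16,-151.5,60,0,0,-30],[60,16,-151.5,79,0,0,-40],[60,16,-151.5,79,0,0,-45]]]'

```text
time: 42.4
tool_pos: [465.1, 7.2, 117.4]
tcp_rot: [-179.7, 0.0, 45.4]
ft_force: [-0.0, -0.1, 0.7]
finger_gap: 60.4
```

Emit:
carry_out --commands '[[[60,0,0,0,0,0,0],[60,0,0,0,0,0,0],[60,0,0,0,0,0,0]]]'

```text
time: 42.78
tool_pos: [466.5, 5.5, 119.8]
tcp_rot: [-179.9, -0.1, 44.9]
ft_force: [-0.7, 0.4, -0.3]
finger_gap: 60.0
```

Run:
```python
from h import *
s=r.sense();print({k:np.round(s[k],2) for k in('time','tool_pos','tcp_rot','finger_gap')})
print(tool([464.2,5.2,54.2],[180,0,45]))
```

```text
{'time': np.float64(42.78), 'tool_pos': array([466.55,   5.46, 119.8 ]), 'tcp_rot': array([-1.7994e+02, -1.1000e-01,  4.4940e+01]), 'finger_gap': np.float64(60.03)}
(array([-2. , -1.4, 65.6]), array([-0.06, -0.11, -0.06]))
```

Emit:
carry_out --commands '[[[60,-2,-1.4,30,0,0,0],[60,-2,-1.4,55,0,0,0],[60,-2,-1.4,64,0,0,0],[60,-2,-1.4,65,0,0,0],[60,-2,-1.4,65,0,0,0]]]'

```text
time: 43.4
tool_pos: [464.5, 5.2, 55.3]
tcp_rot: [-180.0, -0.1, 45.0]
ft_force: [0.8, -0.1, 0.3]
finger_gap: 59.9
```

Emit:
carry_out --commands '[[[30,0,0,0,0,0,0],[16,0,0,0,0,0,0],[5,0,0,0,0,0,0],[5,0,0,0,0,0,0],[5,0,0,0,0,0,0]]]' --grip_force 60

```text
time: 44.02
tool_pos: [464.2, 5.3, 54.8]
tcp_rot: [-179.9, -0.1, 45.0]
ft_force: [-0.4, -0.0, 5.7]
finger_gap: 13.0
```

Emit:
carry_out --commands '[[[5,0,0,0,0,0,0],[5,0,0,-5,0,0,0],[5,0,0,-30,0,0,0],[5,0,0,-80,0,0,0],[5,0,0,-120,0,0,0]]]'

```text
time: 44.65
tool_pos: [463.4, 5.1, 175.8]
tcp_rot: [-179.9, -0.1, 45.0]
ft_force: [1.2, -0.9, 0.2]
finger_gap: 12.9
```

Run:
```python
from h import *
s=r.sense();print({k:np.round(s[k],2) for k in('time','tool_pos','tcp_rot','ft_force','finger_gap')})
print(tool([474.4,-169.4,175],[180,0,45]))
```

```text
{'time': np.float64(44.65), 'tool_pos': array([463.41,   5.11, 175.75]), 'tcp_rot': array([-1.7989e+02, -7.0000e-02,  4.5030e+01]), 'ft_force': array([ 1.23, -0.91,  0.22]), 'finger_gap': np.float64(12.92)}
(array([-115.7,  131.1,    0.4]), array([-0.11, -0.07,  0.03]))
```

Emit:
carry_out --commands '[[[5,-40,45,0,0,0,0],[5,-80,90,0,0,0,0],[5,-116.5,131,0,0,0,0],[5,-116.5,131,0,0,0,0],[5,-116.5,131,0,0,0,0]]]'

```text
time: 45.28
tool_pos: [473.6, -169.6, 173.4]
tcp_rot: [-179.8, -0.1, 45.0]
ft_force: [0.0, -0.9, -0.8]
finger_gap: 13.2
```

Emit:
carry_out --commands '[[[5,0,0,0,0,0,0],[5,0,0,0,0,0,0]]]'

```text
time: 45.52
tool_pos: [474.1, -168.8, 173.8]
tcp_rot: [-179.9, -0.1, 45.1]
ft_force: [0.2, 0.4, -0.6]
finger_gap: 12.9
```

Run:
```python
from fit import *
s=r.sense();print({k:np.round(s[k],2) for k in('time','tool_pos','tcp_rot','ft_force','finger_gap')})
print(tool([473.9,-169.8,112.3],[180,0,45]))
# jar body seen in side view: fit limited
fit(np.array([473.4,-170.5,49]))
sd=cv2.imread('pics/fit_side.png')[:,:,::-1]
u,v=proj('side',[[473.4,-170.5,82]])[0].astype(int)
for row in sd.min(2)[v-55:v+15:2,u-30:u+30]: print(''.join(' .:-=+*#%@'[min(9,int(x)//26)] for x in row))
```

```text
{'time': np.float64(45.52), 'tool_pos': array([ 474.14, -168.76,  173.84]), 'tcp_rot': array([-1.7989e+02, -8.0000e-02,  4.5140e+01]), 'ft_force': array([ 0.23,  0.36, -0.6 ]), 'finger_gap': np.float64(12.91)}
(array([-1. ,  0.7, 61.5]), array([-0.11, -0.08,  0.14]))
white px {'top': 6059, 'side': 2207} fit tau,dx,dy,dz [ 27.   -3.7 -19.6  20.6] 3548.0
:::::::::::::...:-:..::.............................:::::::-
=++++++==-:::..-*##*-.............................::::::::::
%%%%###%%%%##+.:++=.......:::...:.........:::....:::::::::::
#############+.:=+=......:::-+=:...............:::::::::::::
@@@@@@@@@%%%##.:=+=:...::::::+++=:.....::.::::::::::::.:::::
@@@@@@@@@@@@@%.:=+=-.::::::::+++=-.........::..:::::::::::::
@@@@@@@@@@@@@@=:-==::::::::::==+==......:..:::::::::::::::::
@@@@@@@@@@@@@@%.-=:..::::::.:=++==........::::::::::::::::::
@@@@@@@@@@@@@@#--=-..........-+++=:.....::.:::::::::::::::::
@@@@@@@@@@@@#=::-=:..........-+++=:.....::::::::::::::::::::
@@@@@@@@@@@*:::::--..........-++==:.....::::::::::::::::::::
@@@@@@@@@@*::::::::..........:+++==-:.::::::::::::::::::::::
@@@@@@@@@*:::
[... 689 characters left out ...]
********##%@@#+::::::::::::::
:::::::::::::-+%%%##*****************#%%%#*#%@%#::::::::::::
::::::::::::-*%@#*****************************%@%+::::::::::
::::::::::-+%@%*%%#****************************%@%+:::--::::
::::::::::=#@%*#%*****************************+#@@#+****-:::
::::::::=#%@@#***#****************************+*%@%==+***-::
:::::::-*@@@@#*********************************#@@#==+***+::
::::::::+%@@@%********************************#@@%%*******+:
::::::-==#@%@@%******************************%@@%#%#*******=
+++*******#%#%@@%*************************##@@%**#@@#*******
==+********%%*#%@@%%#******************#%@@@%#***%%@%*******
===+******+#%#+**%%@@@@%%%%######%%@@@@@%%#*****###@@%******
```

The stopper hangs upright and centred over the open mouth. Lower it in.

Emit:
carry_out --commands '[[[5,-1,0.7,20,0,0,0],[5,-1,0.7,35,0,0,0],[5,-1,0.7,45,0,0,0],[5,-1,0.7,52,0,0,0],[5,-1,0.7,56,0,0,0]]]'

```text
time: 46.25
tool_pos: [473.7, -170.9, 117.6]
tcp_rot: [-179.9, -0.1, 45.0]
ft_force: [-0.1, 1.2, 0.1]
finger_gap: 12.5
```

Emit:
carry_out --commands '[[[5,0,0,2,0,0,0],[5,0,0,4,0,0,0],[5,0,0,4.5,0,0,0],[5,0,0,4.5,0,0,0]]]'

```text
time: 46.75
tool_pos: [473.9, -171.0, 113.5]
tcp_rot: [-179.9, -0.1, 45.0]
ft_force: [-1.6, 0.6, -0.5]
finger_gap: 12.6
```

Emit:
carry_out --commands '[[[5,0,0,1,0,0,0],[5,0,0,2,0,0,0],[5,0,0,2,0,0,0]]]'

```text
time: 47.12
tool_pos: [474.4, -171.3, 113.0]
tcp_rot: [-180.0, -0.1, 45.0]
ft_force: [-5.0, 2.3, 10.7]
finger_gap: 13.3
```

Emit:
carry_out --commands '[[[20,0,0,-1,0,0,0],[40,0,0,-1,0,0,0],[60,0,0,-1,0,0,0],[60,0,0,-1,0,0,0]]]'

```text
time: 47.62
tool_pos: [473.7, -170.9, 112.2]
tcp_rot: [-179.9, -0.1, 45.0]
ft_force: [-0.2, 0.9, 0.0]
finger_gap: 60.1
```

Emit:
carry_out --commands '[[[60,0,0,-50,0,0,0],[60,0,0,-100,0,0,0],[60,0,0,-120,0,0,0],[60,-40,0,-120,0,0,0],[60,-90,60,-120,0,0,0]]]'

```text
time: 48.25
tool_pos: [450.1, -260.6, 232.0]
tcp_rot: [-179.8, -0.1, 45.2]
ft_force: [1.5, -0.3, 0.7]
finger_gap: 60.0
```

Run:
```python
from h import *
s=r.sense();print({k:np.round(s[k],2) for k in('time','tool_pos','ft_force','finger_gap')})
rings('z')
im=cv2.imread('pics/z_top.png')[:,:,::-1];sd=cv2.imread('pics/z_side.png')[:,:,::-1]
A=cv2.resize(im[165:350,180:400],(484,407));B=cv2.resize(sd[195:335,205:320],(316,385),interpolation=cv2.INTER_CUBIC)
C=np.zeros((407,800,3),np.uint8);C[:,:484]=A;C[:385,484:]=B;cv2.imwrite('pics/z.png',C[:,:,::-1])
```

```text
{'time': np.float64(48.25), 'tool_pos': array([ 450.05, -260.59,  232.02]), 'ft_force': array([ 1.51, -0.26,  0.72]), 'finger_gap': np.float64(60.01)}
top [(117, np.float64(678.0), np.float64(63.0)), (329, np.float64(652.0), np.float64(39.0)), (111, np.float64(667.0), np.float64(-21.0)), (73, np.float64(653.0), np.float64(55.0)), (115, np.float64(645.0), np.float64(72.0)), (72, np.float64(639.0), np.float64(-66.0)), (104, np.float64(631.0), np.float64(-126.0)), (118, np.float64(622.0), np.float64(69.0))]
side [(704, np.float64(645.0), np.float64(58.0)), (736, np.float64(642.0), np.float64(-13.0)), (2137, np.float64(630.0), np.float64(-99.0))]
```

View pics/z.png

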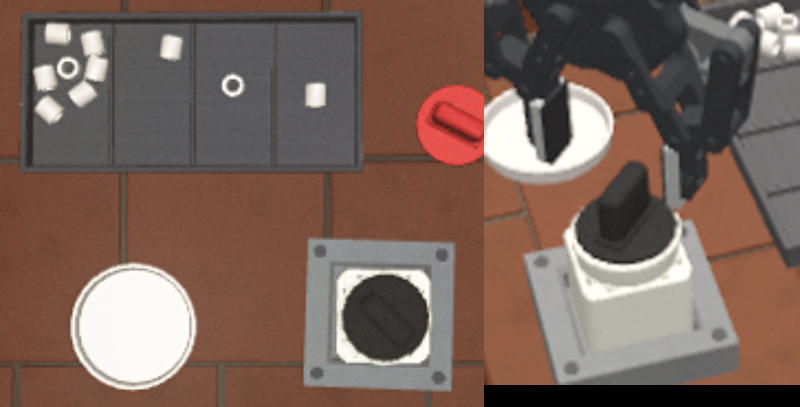

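The final picture shows the tray with 7, 1, 1 and 1 rings, none stacked. The jar is square in its block and the stopper is in with its flange on the rim. The dish is empty and the gripper is clear of everything. Handing in.

```bash
python3 -c "
from bench import r
print(r.sense()['ft_force']); print(r.hand_in())"
```

```text
[-0.32873155  0.14206728  0.19579808]
the job is handed in; nothing more can be done
None
```

The job is finished and handed in at about 48 s of simulated time. All 10 rings are in the tray, and the jar is back in its block and closed. One part did not go as you asked: I had to spread the rings by hand.

**What I did:**
- **Stopper out:** I twisted the stopper about 44° free, pulled it out and stood it in the dish.
- **Pouring:** The jar had turned about 29° in the jaws, so nearly all the rings came out early. 8 landed in bay 1, with one leaning on others, and 2 landed in bay 2.
- **Jar back:** I stood the empty jar home in its block before spreading the rings, because I needed the gripper free.
- **Spreading the rings:** I shook the tray by its wall to flatten the pile. Then I lifted one ring into bay 4 and one into bay 3.
- **Closing:** I put the stopper back in the jar, pressing it down lightly (10.7 N).

**Last checks:**
- **Rings:** The final picture shows bays with 7, 1, 1 and 1 rings, none on top of another.
- **Jar:** It measured upright and fully home (0° tilt, 0.3 mm height error) before I closed it. The final picture shows it square in the block.
- **Stopper:** The flange sits on the rim, and the gripper height matched the fully home position to within 1 mm.
- **Bystanders:** I did not handle the sample bottles or the red stopper, but I made no separate position check on them.
- **One bad reading:** The jar-fit script gave nonsense while the gripper covered the jar just before closing, so I ignored it.

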